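# Build up the laser-marking fixture

## Task

Build up the marking fixture on the aluminium stage, one piece at a time from the bottom: the tall hollow riser centred and square on the stage's rubber pad, the black nest centred and square on the riser with its pocket up, the steel bushing flange down in the nest's pocket, and last the windowed hold-down plate flat on the nest, around the bushing's neck and square with the nest. Let go of each piece before fetching the next, and leave the low riser and the parts tray where they are.

Things in the scene. Friction and masses are not known exactly. Their poses are not given: they have to be found in the camera images.
- stage: fixed low aluminium stage, 130 (x) x 100 (y) mm, with a black rubber pad 106 (x) x 66 (y) mm in its middle; the pad's top is 22 mm above the table, the aluminium around it 19 mm. Origin: centre of the underside, z up; x along its long side.
- tall_riser: loose aluminium box tube, 90 long (x) x 50 wide (y) x 45 mm tall, walls 5 mm, both x ends open; about 0.2 kg. Origin: centre of the underside, z up; x along its length. Either way round will do. All the loose pieces start upright on the table.
- nest: loose black plastic block, 85 (x) x 56 (y) x 24 mm tall, with a round pocket 44 mm across and 12 mm deep in the middle of its top (pocket floor 12 mm above the underside, mouth chamfered 1.5 mm, a pale disc on the floor); about 0.14 kg. Origin: centre of the underside, z up; x along its length. Either way round will do.
- bushing: loose round steel flanged bushing, 36 mm tall: flange 36 mm across and 8 mm thick at the bottom, plain neck 26 mm across above it, a dark round bore mark on top; about 0.15 kg. Origin: centre of the underside, z up; z along its axis. Seated, it stands 24 mm above the nest's top: grip it 15 mm or more above its underside to clear the nest.
- hold_down: loose flat steel plate, 85 (x) x 52 (y) x 12 mm thick, with a round window 36 mm across right through its middle; about 0.3 kg. Origin: centre of the underside, z up; x along its length. Either way round will do. Once in place the bushing's neck stands 12 mm above its top.
- low_riser: bystander, not to be used: loose solid aluminium slab 65 (x) x 50 (y) x 15 mm tall. Origin: centre of the underside.
- parts_tray: bystander: blue open tray 90 (x) x 70 (y) x 30 mm tall holding six small brass parts. Origin: centre of the underside.

How it is judged:
By the outcome, as a careful person would: the job done as asked, in the order asked, and still so for the second after the job is handed in, with the robot touching nothing.
It also fails if it takes over 118 s, if anything falls off the work surface, if the arm or the gripper's body presses on something with over 40 N, if the wrist force passes 120 N, or if a joint passes its speed limit or range.

## Robot

A 7-joint arm with a two-finger parallel gripper is mounted at the origin on the work surface. World frame = base frame: x ahead of the robot, y to its left, z up, the work surface at z = 0. Lengths are in m, angles in rad, forces in N, time in s.
With the tool pointing down it reaches from about 0.4 to 0.9 m from the base axis. Payload 5.5 kg.
Tool frame: the origin (TCP) lies between the finger pads; the fingertips stand 8 mm ahead of it and the grasp point (between the pads) lies 11 mm behind it (finger_overhang is the distance from the TCP to the fingertips, in m); y points along the fingers, z is the direction in which the jaws open and shut, and the axes are right-handed (so a half turn about y gives the same grasp; the last joint's range is limited). The gripper opens to 85 mm and grips with 20 to 120 N. Pads are 22 mm wide; open, the fingers measure 114 mm over their backs; the gripper's body (76 mm by 85 mm) begins 54 mm behind the grasp point. The pads swing forward as they close: fully open they stand 13 mm farther back than shut.
Start: joints at [0.263, 0.501, -0.427, 1.55, 0.221, 1.138, -0.21], TCP at [0.65, 0, 0.212] pointing down, gripper open.
Joint ranges: [-2.88, 2.88], [-0.31, 2.03], [-1.54, 1.56], [0.2, 2.42], [-1.41, 4.55], [0.19, 2.02], [-2.57, 2.57]. Speed limits (rad/s): [2.57, 2.57, 3.14, 3.14, 3.14, 3.14, 3.14].

## Interface

Orientations are given as a unit quaternion [x, y, z, w].
In Python, from plant import sense, camera, camera_model, job_done, finger_overhang gives the robot as it stands.
- The arm moves only by the tool carry_out, never from a script. Its argument "plan" is a list of rows, each a list of 6 numbers: the shift along the tool's x, y, z in mm, then the turn, a rotation vector about the tool's x, y, z in rad. In form: [[tx, ty, tz, rx, ry, rz], ...]. A call has 1 to 8 rows; each row shifts and turns the pose as measured when the row begins, along the tool's axes as they then stand; what a row does not reach is not made up. A row lasts 1/10 s, in which the tool goes at most 50 mm and 8.59 degrees, less where a joint would pass 70% of its speed; a pose out of reach is approached as far as the arm can. A call is refused whole if a number of a shift passes 50 or a number of a turn 0.15, either way. A call with a gripper value outside its range is refused whole. "claw" is the finger opening in mm, from 0 to 85.4, set as the call begins (left out, the last holds). The fingers move at their own pace and stop on an object; the grip force is fixed at half the most. Time passes only in rows, so rows that do not move let the fingers close. It gives the time, the measured TCP pose, the force and the opening at its end, in the units of the state.
- sense(): the state, without advancing time (a new reading comes with each control period).
- camera(name): name is "scene" or "side" or "wrist"; returns (picture, depth): 400x640x3 uint8, red, green, blue; 400x640 float32, m along the optical axis (not along the pixel's ray), 0 where there is no reading.
- camera_model(name): a dict with "K" (3x3 intrinsics, pixels), "camera_from_world" (4x4, takes a point from world to camera coordinates). Camera axes: x right, y down, z forward; pixel columns grow to the right and rows downward; lengths in m; the calibration is good to about 2 mm. The wrist camera is an equidistant fisheye: a pixel r from the principal point sees the ray r / f radians off the axis. A picture is of the moment at which its call begins: read the wrist's pose just before it. camera_model takes no time and is no camera call; for the wrist camera it gives the pose at the moment of the call.
- job_done(): hands the job in, once; it reports no verdict.
The state is a dict: "clock": time; "joint_pos": joint angles; "qvel": joint speeds; "effort": joint torques, N m; "position": TCP position; "tcp_rot": TCP orientation; "ft_force": force on the tool from outside, world axes, zero at the start; "ft_torque": the same for the moment, N m; "grip_width": opening from 0.0 (shut) to 1.0 (fully open).
Only numpy, scipy, OpenCV 4.12 (cv2) and the standard library are available. Lean on these libraries where they do the work, as an engineer would, in place of code of your own. Each camera call takes 0.05 s, during which the arm holds its last target.

## Working session

There is one attempt and no reset: what is moved stays moved. The work goes in short steps, Python scripts to look and compute and a tool call to move; the robot and the scene stay as the last step left them, time stands still between calls to the robot, and variables do not carry over. Pictures are saved under pics/ and viewed, and the job is handed in when it is done.

Besides the shell and the picture viewer there is one more tool, called after "Emit:" by a JSON object that holds its "op" and its "data", one argument or row to a line. carry_out: Moves the arm, as the interface text tells. Its arguments: {"type":"object","properties":{"plan":{"type":"array","items":{"type":"array","items":{"type":"number"}}},"claw":{"type":"number"}},"required":["plan"]}

```bash
ls; mkdir -p pics
cat > h.py <<'E'
import numpy as np, cv2
from plant import sense, camera, camera_model, job_done, finger_overhang
from scipy.spatial.transform import Rotation as R
def save(n,im): cv2.imwrite('pics/'+n+'.png',im[:,:,::-1])
E
python3 - <<'E'
from h import *
s=sense();print(s);print(finger_overhang)
for n in ["scene","side","wrist"]:
    m=camera_model(n);print(n,m)
    im,d=camera(n);save(n+'0',im);np.savez('pics/'+n+'0.npz',im=im,d=d,K=m['K'],T=m['camera_from_world'])
    print(d.min(),d.max())
E
```

```text
pics
{'clock': 0.0, 'joint_pos': array([ 0.26323378,  0.50186536, -0.42681669,  1.55148894,  0.22081582,
        1.13831807, -0.21031722]), 'qvel': array([ 0.00039719,  0.00221869,  0.00030914,  0.00087486,  0.00160139,
        0.00030544, -0.00090261]), 'effort': array([ 1.57038257e-04, -5.69523740e+01, -5.81651285e+00, -2.80938792e+01,
        1.07328620e-02,  1.20940185e-02,  1.30241034e-05]), 'position': array([ 6.49237891e-01, -5.42087302e-05,  2.10834483e-01]), 'tcp_rot': array([-0.50049821,  0.50050801, -0.49947118,  0.49952159]), 'ft_force': array([0.75163767, 0.88998583, 0.97370513]), 'ft_torque': array([-0.00906053, -0.02140757,  0.01879399]), 'grip_width': 0.9993206211838823}
0.008
scene {'K': array([[363.29287616,   0.        , 315.89995783],
       [  0.        , 363.29287616, 197.34506713],
       [  0.        ,   0.        ,   1.        ]]), 'camera_from_world': array([[-0.64402277,  0.76491642,  0.01172792,  0.35667648],
       [ 0.51662148,  0.44617483, -0.73077375, -0.22659648],
       [-0.56421354, -0.46457604, -0.682519  ,  1.26444474],
       [ 0.        ,  0.   
[... 340 characters left out ...]
508,  0.08428362],
       [ 0.08893064, -0.74051033, -0.66613497,  0.8352195 ],
       [ 0.        ,  0.        ,  0.        ,  1.        ]])}
0.0 2.8777137
wrist {'K': array([[309.70691629,   0.        , 318.84755642],
       [  0.        , 309.70691629, 192.73776745],
       [  0.        ,   0.        ,   1.        ]]), 'camera_from_world': array([[ 9.99996892e-01, -1.12483969e-04, -2.49067388e-03,
        -6.49379744e-01],
       [ 5.89666037e-04, -9.59969750e-01,  2.80103074e-01,
        -3.68678443e-02],
       [-2.42247869e-03, -2.80103672e-01, -9.59966700e-01,
         3.79619496e-01],
       [ 0.00000000e+00,  0.00000000e+00,  0.00000000e+00,
         1.00000000e+00]])}
0.0 1.5956216
```

View pics/scene0.png

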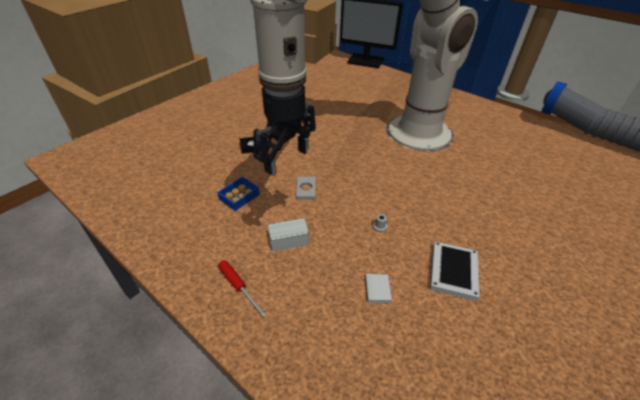

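View pics/side0.png

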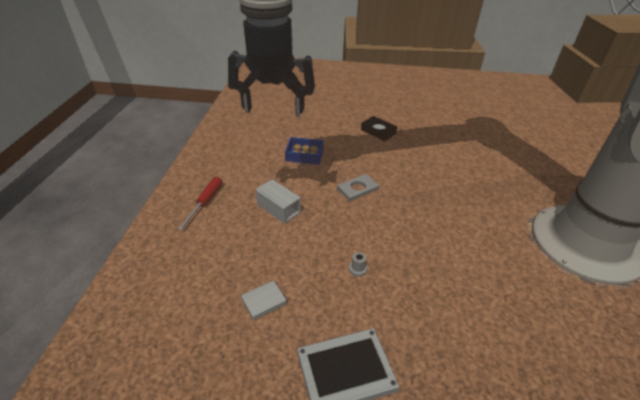

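View pics/wrist0.png

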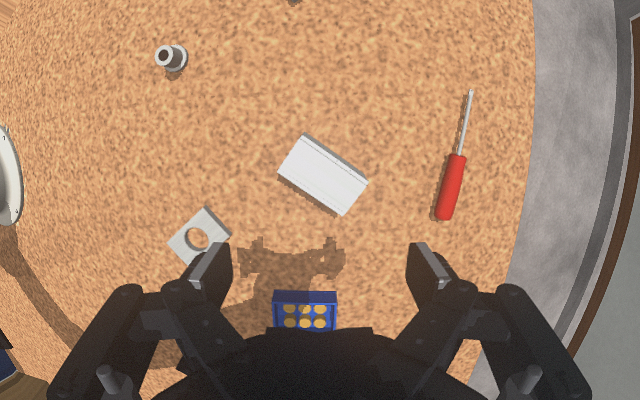

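The scene view shows the stage at (456,270), low riser (378,288), bushing (380,222), riser (288,235), plate (306,187) and tray (239,193). The side view also shows the black nest at (379,128). I'll measure their poses from depth.

```bash
cat >> h.py <<'E'
def cloud(d,K,T,fish=False):
    v,u=np.mgrid[0:400,0:640].astype(float)
    x=(u-K[0,2])/K[0,0];y=(v-K[1,2])/K[1,1]
    if fish:
        r=np.hypot(x,y)+1e-12;t=np.tan(np.minimum(r,1.5));x=x/r*t;y=y/r*t
    P=np.stack([x*d,y*d,d],-1)
    W=(P-T[:3,3])@T[:3,:3]
    W[d<=0]=np.nan
    return W
def blobs(W,lo=0.008,hi=0.08,minpx=60):
    m=(W[...,2]>lo)&(W[...,2]<hi)&(W[...,0]>0.2)&(np.abs(W[...,1])<0.8)&(W[...,0]<1.1)
    n,l,st,c=cv2.connectedComponentsWithStats(m.astype(np.uint8))
    for i in range(1,n):
        if st[i,4]<minpx: continue
        p=W[l==i]; zt=np.percentile(p[:,2],90); top=p[p[:,2]>zt-0.004]
        r=cv2.minAreaRect((top[:,:2]*1000).astype(np.float32))
        print('px',c[i].round(),st[i,4],'ztop %.1f'%(zt*1000),'ctr',np.round(r[0],1),'size',np.round(r[1],1),'ang %.1f'%r[2])
E
python3 - <<'E'
from h import *
for n in ["scene","side","wrist"]:
    f=np.load(f'pics/{n}0.npz');W=cloud(f['d'],f['K'],f['T'],n=='wrist')
    z=W[...,2];g=z[np.abs(z)<0.008];print(n,np.median(g))
    blobs(W)
E
```

```text
scene 0.0011551003665785122
px [246. 144.] 187 ztop 26.4 ctr [ 456.2 -378.3] size [61.8 42.1] ang 47.5
px [238. 193.] 744 ztop 30.3 ctr [ 627.7 -218.5] size [71.5 91. ] ang 89.8
px [305. 187.] 318 ztop 14.6 ctr [ 483.1 -100.1] size [87.7 51. ] ang 40.3
px [380. 222.] 173 ztop 38.2 ctr [468.4 139.9] size [25.  23.1] ang 70.8
px [288. 234.] 961 ztop 47.1 ctr [652.7  -7. ] size [53.2 89.9] ang 54.5
px [454. 270.] 2258 ztop 24.1 ctr [476.1 344.4] size [130.5  99. ] ang 23.8
px [235. 281.] 512 ztop 26.2 ctr [816.3 -26.2] size [83.7 19.8] ang 80.8
px [377. 288.] 649 ztop 17.3 ctr [629.4 238. ] size [66.1 50.5] ang 40.0
side 0.0003981719227530372
px [379. 127.] 502 ztop 25.2 ctr [ 438.9 -363.9] size [60.3 87.6] ang 53.2
px [304. 149.] 737 ztop 30.1 ctr [ 627.4 -217.4] size [74.5 90.1] ang 88.3
px [358. 186.] 468 ztop 13.6 ctr [481.5 -99.7] size [87.  54.3] ang 39.4
px [205. 196.] 446 ztop 25.7 ctr [815.2 -24.7] size [85.1 20.6] ang 79.4
px [277. 199.] 1069 ztop 46.4 ctr [653.   -5.8] size [52.2 92.6] ang 55.7
px [359. 263.] 293 ztop 37.1 ctr [467.7 140.1] size [25.  25.1] ang 76.4
px [263. 299.] 971 ztop 16.6 ctr [628.  238.6] size [65.  52.3] ang 39.2
px [347. 368.] 5293 ztop 23.2 ctr [474.3 344.9] size [129.1  99.3] ang 23.6
wrist 0.0002179118042154686
px [170.  57.] 621 ztop 37.2 ctr [468.8 139.4] size [24.6 25.3] ang 78.1
px [453. 174.] 1561 ztop 25.5 ctr [816.7 -25.7] size [84.6 20. ] ang 81.4
px [323. 174.] 3902 ztop 46.0 ctr [653.9  -6.7] size [50.9 91.3] ang 54.8
px [197. 235.] 1386 ztop 13.1 ctr [ 482.6 -100.4] size [87.1 52.5] ang 39.4
px [306. 308.] 1563 ztop 30.0 ctr [ 629.  -206.2] size [49.3 90.5] ang 87.4
px [290. 321.] 127 ztop 16.8 ctr [ 606.2 -231.8] size [16.6 18.4] ang 15.6
px [183. 366.] 170 ztop 24.9 ctr [ 413.2 -351.1] size [48.7 27.5] ang 55.0
```

```bash
cat >> h.py <<'E'
def Rt(yaw):  # jaw axis (tool z) at yaw deg, tool y down
    z=np.array([np.cos(np.radians(yaw)),np.sin(np.radians(yaw)),0]);y=np.array([0,0,-1.]);x=np.cross(y,z)
    return R.from_matrix(np.stack([x,y,z],1))
def state():
    s=sense();r=R.from_quat(s['tcp_rot']);M=r.as_matrix()
    print('t %.2f'%s['clock'],'p',(s['position']*1000).round(1),'jawyaw %.2f'%np.degrees(np.arctan2(M[1,2],M[0,2])),'tilt',np.degrees(M[2,[0,2]]).round(2),'F',s['ft_force'].round(1),'g %.3f'%s['grip_width'],'q',s['joint_pos'].round(2))
    return s,r
def plan(x,y,z,yaw,step=48,ang=0.145,rows=24,p=None,r=None):
    if p is None:
        s,r=state();p=s['position']*1000
    T=Rt(yaw);t=np.array([x,y,z],float);out=[]
    for i in range(rows):
        e=r.inv().apply(t-p);rv=(r.inv()*T).as_rotvec()
        ne,nr=np.linalg.norm(e),np.linalg.norm(rv)
        n=max(ne/step,nr/ang,1); 
        n=np.ceil(n-1e-6)
        e=e/n;rv=rv/n
        row=list(np.round(e,1))+list(np.round(rv,3));out.append(row)
        p=p+r.apply(e);r=r*R.from_rotvec(rv)
        if n==1:break
    for i in range(0,len(out),8): print('[' + ','.join('['+','.join('%g'%(v+0) for v in o)+']' for o in out[i:i+8])+']')
E
python3 - <<'E'
from h import *
plan(653.9,-6.7,120,54.8)
plan(653.9,-6.7,120,54.8-180)
E
```

```text
t 0.15 p [649.4  -0.  211.1] jawyaw 0.00 tilt [-0.   -0.09] F [-0.2  0.1  0.2] g 0.997 q [ 0.26  0.5  -0.43  1.55  0.22  1.14 -0.21]
[[1,13,0.7,0,-0.137,0],[1,13,0.5,0,-0.137,0],[1.1,13,0.4,0,-0.137,0],[1.1,13,0.2,0,-0.137,0],[1.1,13,0.1,0,-0.137,0],[1.1,13,-0.1,0,-0.137,0],[1.1,13,-0.3,0,-0.137,0]]
t 0.15 p [649.4  -0.  211.1] jawyaw 0.00 tilt [-0.   -0.09] F [-0.2  0.1  0.2] g 0.997 q [ 0.26  0.5  -0.43  1.55  0.22  1.14 -0.21]
[[0.4,5.7,0.3,0,0.137,0],[0.4,5.7,0.3,0,0.137,0],[0.3,5.7,0.4,0,0.137,0],[0.3,5.7,0.4,0,0.137,0],[0.2,5.7,0.5,0,0.137,0],[0.1,5.7,0.5,0,0.137,0],[0.1,5.7,0.5,0,0.137,0],[0,5.7,0.5,0,0.137,0]]
[[-0.1,5.7,0.5,0,0.137,0],[-0.1,5.7,0.5,0,0.137,0],[-0.2,5.7,0.5,0,0.137,0],[-0.3,5.7,0.4,0,0.137,0],[-0.3,5.7,0.4,0,0.137,0],[-0.4,5.7,0.4,0,0.137,0],[-0.4,5.7,0.3,0,0.137,0],[-0.4,5.7,0.2,0,0.137,0]]
```

Emit:
{"op": "carry_out", "data": {
  "plan": [
    [1,13,0.7,0,-0.137,0],
    [1,13,0.5,0,-0.137,0],
    [1.1,13,0.4,0,-0.137,0],
    [1.1,13,0.2,0,-0.137,0],
    [1.1,13,0.1,0,-0.137,0],
    [1.1,13,-0.1,0,-0.137,0],
    [1.1,13,-0.3,0,-0.137,0]
  ],
  "claw": 85
}}

```text
clock: 0.85
position: [0.6542, -0.0065, 0.1172]
tcp_rot: [0.678, -0.201, 0.2, -0.678]
ft_force: [-0.2, -1.0, -0.7]
grip_width: 0.996
```

Run:
```python
from h import *
plan(653.9,-6.7,60,54.8)
m=camera_model('wrist');im,d=camera('wrist');save('w1',im)
blobs(cloud(d,m['K'],m['camera_from_world'],True))
```

```text
t 0.85 p [654.2  -6.5 117.2] jawyaw 57.08 tilt [-0.02 -0.04] F [-0.2 -1.  -0.7] g 0.996 q [ 0.39  0.65 -0.6   1.61  0.42  1.01  0.65]
[[0,28.6,-0.1,0,0.02,0],[0,28.6,-0.2,0,0.02,0]]
px [512.  35.] 2620 ztop 16.2 ctr [628.6 237.4] size [66.  51.5] ang 39.3
px [143.  93.] 3063 ztop 13.1 ctr [ 482.7 -100.9] size [87.6 52.8] ang 39.6
px [318. 191.] 6795 ztop 45.9 ctr [654.   -6.7] size [50.4 90.6] ang 55.1
px [ 15. 199.] 1657 ztop 24.5 ctr [ 439.4 -364.5] size [60.  85.9] ang 53.7
px [142. 259.] 2708 ztop 29.7 ctr [ 618.2 -218. ] size [71.9 70.3] ang 88.7
px [478. 275.] 123 ztop 16.1 ctr [835.3  85.1] size [29.2  8.4] ang 78.9
px [385. 315.] 1311 ztop 25.4 ctr [815.9 -25.7] size [71.6 20.2] ang 81.3
```

View pics/w1.png

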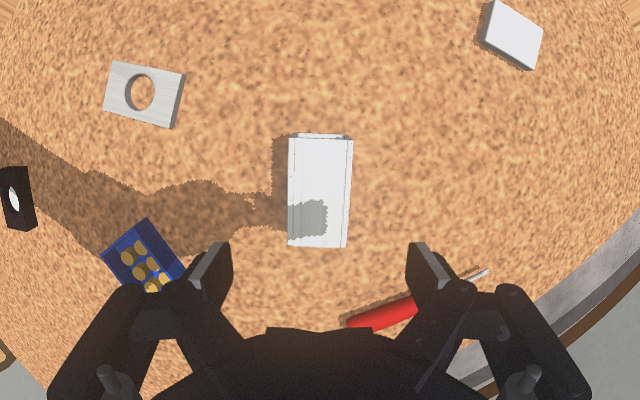

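The wrist view shows the riser centred at (320,190), between the jaws and aligned with them. Descending.

Emit:
{"op": "carry_out", "data": {
  "plan": [
    [0,28.6,-0.1,0,0.018,0],
    [0,28.6,-0.2,0,0.018,0],
    [0,25,0,0,0,0],
    [0,13,0,0,0,0]
  ]
}}

```text
clock: 1.3
position: [0.6535, -0.0082, 0.0179]
tcp_rot: [0.674, -0.215, 0.214, -0.673]
ft_force: [-0.4, -0.1, 0.1]
grip_width: 0.996
```

Run:
```python
from h import *
plan(653.9,-6.7,20,55)
```

```text
t 1.30 p [653.5  -8.2  17.9] jawyaw 54.64 tilt [-0.08 -0.07] F [-0.4 -0.1  0.1] g 0.996 q [ 0.34  0.77 -0.53  1.66  0.49  0.86  0.56]
[[-0.5,-2.1,1.4,0.001,-0.006,-0.001]]
```

Emit:
{"op": "carry_out", "data": {
  "plan": [
    [-0.5,-2,1.4,0,-0.006,0],
    [0,0,0,0,0,0]
  ]
}}

```text
clock: 1.5
position: [0.6527, -0.0065, 0.0186]
tcp_rot: [0.675, -0.215, 0.211, -0.674]
ft_force: [0.4, -0.3, 1.0]
grip_width: 0.998
```

Emit:
{"op": "carry_out", "data": {
  "plan": [
    [0,0,0,0,0,0],
    [0,0,0,0,0,0],
    [0,0,0,0,0,0],
    [0,0,0,0,0,0],
    [0,0,0,0,0,0],
    [0,0,0,0,0,0]
  ],
  "claw": 20
}}

```text
clock: 2.1
position: [0.6622, 0.0003, 0.0312]
tcp_rot: [-0.671, 0.209, -0.217, 0.678]
ft_force: [0.3, -0.4, -0.1]
grip_width: 0.232
```

Run:
```python
from h import *
plan(653.9,-6.7,120,55)
```

```text
t 2.10 p [6.622e+02 3.000e-01 3.120e+01] jawyaw 54.98 tilt [0.49 0.75] F [ 0.3 -0.4 -0.1] g 0.232 q [ 0.34  0.76 -0.55  1.65  0.48  0.86  0.56]
[[-1,-44.5,-4.7,-0.007,0,0.004],[-1.2,-44.4,-4.9,-0.007,0,0.004]]
```

Run:
```python
from h import *
m=camera_model('wrist');im,d=camera('wrist');save('w2',im)
blobs(cloud(d,m['K'],m['camera_from_world'],True))
im,d=camera('side');save('s2',im)
m=camera_model('side');blobs(cloud(d,m['K'],m['camera_from_world']))
```

```text
px [559.  18.] 2153 ztop 16.1 ctr [645.5 230.4] size [78.7 39.5] ang 71.3
px [ 72. 101.] 4341 ztop 13.0 ctr [ 482.7 -100.8] size [88.  52.7] ang 39.6
px [300. 220.] 13676 ztop 60.6 ctr [662.   0.] size [47.7 23. ] ang 54.9
px [ 90. 305.] 3511 ztop 29.5 ctr [ 613.9 -217.6] size [72.5 61.2] ang 89.2
px [513. 311.] 148 ztop 16.1 ctr [834.7  87.7] size [24.   7.5] ang 76.6
px [  6. 390.] 209 ztop 15.8 ctr [ 625.9 -767.1] size [36.4 62.9] ang 15.6
px [379. 127.] 498 ztop 25.5 ctr [ 439.3 -363.6] size [59.2 87.5] ang 55.4
px [308. 149.] 585 ztop 30.2 ctr [ 626.9 -218. ] size [75.  89.3] ang 89.8
px [358. 186.] 463 ztop 13.6 ctr [481.4 -99.8] size [86.9 54. ] ang 39.9
px [205. 197.] 444 ztop 25.7 ctr [814.7 -24.4] size [85.1 21.6] ang 81.6
px [277. 199.] 1017 ztop 66.1 ctr [660.1   2.7] size [47.2 23.5] ang 60.5
px [359. 263.] 286 ztop 36.9 ctr [467.4 140.6] size [26.  24.9] ang 67.4
px [263. 299.] 968 ztop 16.6 ctr [628.  238.3] size [65.4 51.5] ang 40.2
px [347. 368.] 5297 ztop 23.2 ctr [474.5 345. ] size [128.9  99.4] ang 23.9
```

View pics/w2.png

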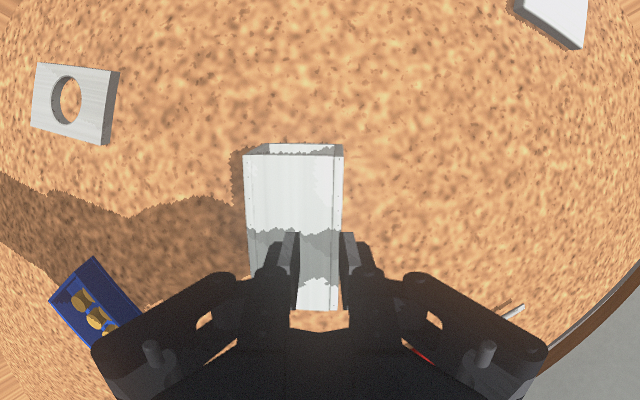

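View pics/s2.png

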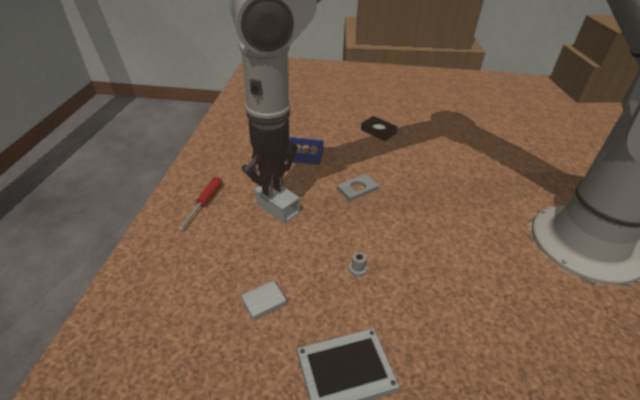

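Run:
```python
from h import *
s,r=state()
m=camera_model('wrist');im,d=camera('wrist')
W=cloud(d,m['K'],m['camera_from_world'],True)
c=im[130:330,200:430];save('w3',cv2.resize(c,None,fx=3.4,fy=3,interpolation=cv2.INTER_CUBIC))
for v in (160,200,230,245,260,280,295,305): print(v,[tuple((W[v,u]*1000).round().astype(int)) if np.isfinite(W[v,u,0]) else None for u in (235,255,265,280,292,310,330,346,355,365)])
```

```text
t 2.20 p [ 6.616e+02 -4.000e-01  3.050e+01] jawyaw 54.96 tilt [0.45 0.68] F [-0.5  0.7  0.5] g 0.236 q [ 0.34  0.76 -0.54  1.65  0.48  0.86  0.56]
160 [(np.int64(601), np.int64(-23), np.int64(1)), (np.int64(607), np.int64(0), np.int64(45)), (np.int64(610), np.int64(3), np.int64(44)), (np.int64(615), np.int64(9), np.int64(43)), (np.int64(618), np.int64(14), np.int64(45)), (np.int64(623), np.int64(21), np.int64(44)), (np.int64(629), np.int64(29), np.int64(45)), (np.int64(633), np.int64(36), np.int64(46)), (np.int64(646), np.int64(39), np.int64(0)), (np.int64(649), np.int64(45), np.int64(0))]
200 [(np.int64(622), np.int64(-40), np.int64(0)), (np.int64(623), np.int64(-13), np.int64(45)), (np.int64(626), np.int64(-9), np.int64(46)), (np.int64(631), np.int64(-3), np.int64(46)), (np.int64(634), np.int64(2), np.int64(45)), (np.int64(639), np.int64(10), np.int64(45)), (np.int64(645), np.int64(18), np.int64(45)), (np.int64(650), np.int64(24), np.int64(45)), (np.int64(668), np.int64(25), np.int64(0)), (np.int64(672), np.int64(30), np.int64(1))]
230 [(np.int64(639), np.int64(-55), np.int64(0)), 
[... 2008 characters left out ...]
64(87)), (np.int64(685), np.int64(-23), np.int64(47)), (np.int64(693), np.int64(-15), np.int64(45)), (np.int64(670), np.int64(7), np.int64(89)), (np.int64(654), np.int64(17), np.int64(115)), (np.int64(656), np.int64(20), np.int64(115))]
305 [(np.int64(641), np.int64(-23), np.int64(105)), (np.int64(637), np.int64(-7), np.int64(120)), (np.int64(638), np.int64(-4), np.int64(121)), (np.int64(641), np.int64(-1), np.int64(120)), (np.int64(662), np.int64(-15), np.int64(87)), (np.int64(692), np.int64(-28), np.int64(45)), (np.int64(698), np.int64(-18), np.int64(46)), (np.int64(675), np.int64(4), np.int64(88)), (np.int64(653), np.int64(17), np.int64(120)), (np.int64(655), np.int64(19), np.int64(121))]
```

View pics/w3.png

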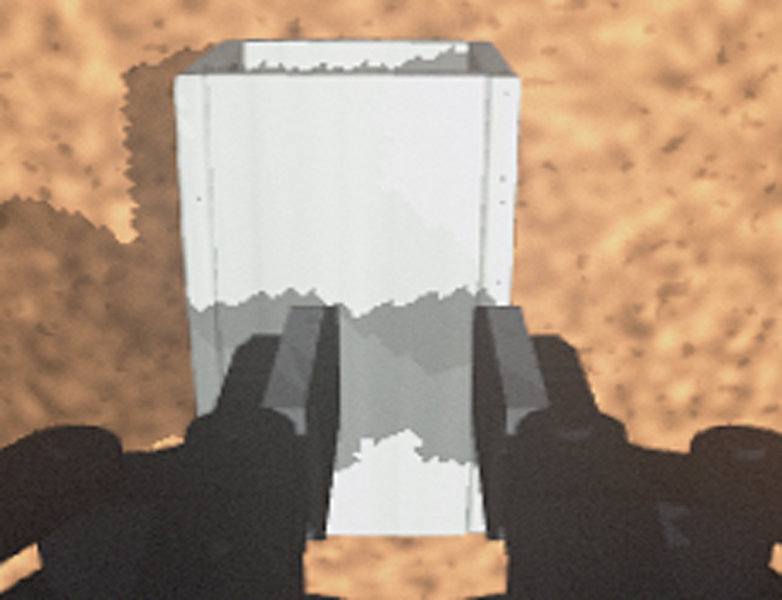

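Run:
```python
from h import *
f=np.load('pics/wrist0.npz');W=cloud(f['d'],f['K'],f['T'],True)*1000
for u in (215,222,228,410,416,425):
  print(u,[(v,*W[v,u].round(0)) for v in (240,243,246,250,255,262,270,280)])
m=camera_model('wrist');im,d=camera('wrist')
W=cloud(d,m['K'],m['camera_from_world'],True)*1000
state()
for u in (288,292,296,343,348):
  print(u,[(v,*W[v,u].round(0)) for v in (228,230,232,234,236,238,240,244)])
```

```text
215 [(240, np.float64(511.0), np.float64(-101.0), np.float64(12.0)), (243, np.float64(602.0), np.float64(11.0), np.float64(250.0)), (246, np.float64(603.0), np.float64(10.0), np.float64(252.0)), (250, np.float64(605.0), np.float64(11.0), np.float64(257.0)), (255, np.float64(606.0), np.float64(11.0), np.float64(261.0)), (262, np.float64(608.0), np.float64(10.0), np.float64(266.0)), (270, np.float64(607.0), np.float64(7.0), np.float64(267.0)), (280, np.float64(608.0), np.float64(4.0), np.float64(270.0))]
222 [(240, np.float64(521.0), np.float64(-100.0), np.float64(12.0)), (243, np.float64(606.0), np.float64(11.0), np.float64(249.0)), (246, np.float64(607.0), np.float64(11.0), np.float64(253.0)), (250, np.float64(608.0), np.float64(11.0), np.float64(256.0)), (255, np.float64(608.0), np.float64(8.0), np.float64(256.0)), (262, np.float64(607.0), np.float64(5.0), np.float64(257.0)), (270, np.float64(608.0), np.float64(3.0), np.float64(260.0)), (280, np.float64(608.0), np.float64(-1.0), np.float64(262.0))]
228 [(240, np.float64(525.0), np.float64(-105.0), np.float64(0.0)), (243, np.float64(
[... 3875 characters left out ...]
oat64(59.0)), (238, np.float64(659.0), np.float64(14.0), np.float64(60.0)), (240, np.float64(659.0), np.float64(14.0), np.float64(63.0)), (244, np.float64(658.0), np.float64(14.0), np.float64(67.0))]
348 [(228, np.float64(663.0), np.float64(16.0), np.float64(44.0)), (230, np.float64(663.0), np.float64(16.0), np.float64(45.0)), (232, np.float64(660.0), np.float64(16.0), np.float64(54.0)), (234, np.float64(660.0), np.float64(16.0), np.float64(56.0)), (236, np.float64(660.0), np.float64(16.0), np.float64(58.0)), (238, np.float64(660.0), np.float64(16.0), np.float64(60.0)), (240, np.float64(660.0), np.float64(16.0), np.float64(64.0)), (244, np.float64(659.0), np.float64(16.0), np.float64(68.0))]
```

The fingertips did not reach as far down as the stated overhang implies. Wrist depth puts them about 34 mm above the TCP when open and about 24 mm at 20 mm opening, so they closed on the riser's top. The riser itself has not moved. I'll go up, reopen and check that offset before descending again.

Emit:
{"op": "carry_out", "data": {
  "plan": [
    [0,-40,0,0,0,0],
    [0,-20,0,0,0,0]
  ]
}}

```text
clock: 2.5
position: [0.6557, -0.0032, 0.0854]
tcp_rot: [-0.673, 0.214, -0.213, 0.676]
ft_force: [0.6, -0.7, 0.9]
grip_width: 0.236
```

Emit:
{"op": "carry_out", "data": {
  "plan": [
    [0,0,0,0,0,0],
    [0,0,0,0,0,0],
    [0,0,0,0,0,0],
    [0,0,0,0,0,0],
    [0,0,0,0,0,0],
    [0,0,0,0,0,0]
  ],
  "claw": 85
}}

```text
clock: 3.1
position: [0.6536, -0.0055, 0.0818]
tcp_rot: [-0.673, 0.216, -0.213, 0.674]
ft_force: [-0.7, 0.5, -0.5]
grip_width: 0.994
```

Run:
```python
from h import *
plan(654,-6.7,60,55)
m=camera_model('wrist');im,d=camera('wrist');save('w4',im)
W=cloud(d,m['K'],m['camera_from_world'],True);blobs(W)
W*=1000
for u in (222,228,410,416):
  print(u,[(v,*W[v,u].round(0)) for v in (238,240,242,243,244,246,250)])
im,d=camera('side');save('s4',im);m=camera_model('side');W=cloud(d,m['K'],m['camera_from_world'])
np.savez('pics/s4.npz',W=W)
```

```text
t 3.10 p [653.6  -5.5  81.8] jawyaw 54.73 tilt [-0.26 -0.01] F [-0.7  0.5 -0.5] g 0.994 q [ 0.37  0.69 -0.58  1.63  0.44  0.96  0.6 ]
[[1.1,21.8,-0.8,0,-0.005,-0.005]]
px [528.  25.] 2677 ztop 16.2 ctr [628.7 237. ] size [66.3 51.1] ang 39.4
px [120. 103.] 3558 ztop 13.0 ctr [ 482.6 -101. ] size [87.5 52.8] ang 39.6
px [318. 206.] 9050 ztop 45.9 ctr [654.9  -6.7] size [50.7 91.2] ang 54.2
px [  7. 227.] 914 ztop 24.2 ctr [ 461.4 -353. ] size [37.4 87.5] ang 29.5
px [125. 273.] 1938 ztop 29.8 ctr [ 609.5 -217.9] size [72.3 52.6] ang 88.6
px [495. 287.] 77 ztop 15.5 ctr [833.6  85.7] size [27.8  5.3] ang 86.0
px [393. 329.] 291 ztop 20.6 ctr [806.5 -25.2] size [ 5.9 21.5] ang 0.5
222 [(238, np.float64(638.0), np.float64(-100.0), np.float64(0.0)), (240, np.float64(640.0), np.float64(-102.0), np.float64(-1.0)), (242, np.float64(620.0), np.float64(-36.0), np.float64(119.0)), (243, np.float64(620.0), np.float64(-36.0), np.float64(120.0)), (244, np.float64(620.0), np.float64(-36.0), np.float64(120.0)), (246, np.float64(620.0), np.float64(-35.0), np.float64(123.0)), (250, np.float64(621.0), 
[... 674 characters left out ...]
.0)), (243, np.float64(671.0), np.float64(34.0), np.float64(117.0)), (244, np.float64(672.0), np.float64(34.0), np.float64(117.0)), (246, np.float64(672.0), np.float64(34.0), np.float64(117.0)), (250, np.float64(674.0), np.float64(33.0), np.float64(118.0))]
416 [(238, np.float64(738.0), np.float64(41.0), np.float64(0.0)), (240, np.float64(741.0), np.float64(40.0), np.float64(-1.0)), (242, np.float64(671.0), np.float64(37.0), np.float64(119.0)), (243, np.float64(671.0), np.float64(37.0), np.float64(120.0)), (244, np.float64(672.0), np.float64(37.0), np.float64(120.0)), (246, np.float64(671.0), np.float64(36.0), np.float64(123.0)), (250, np.float64(670.0), np.float64(35.0), np.float64(127.0))]
```

View pics/s4.png

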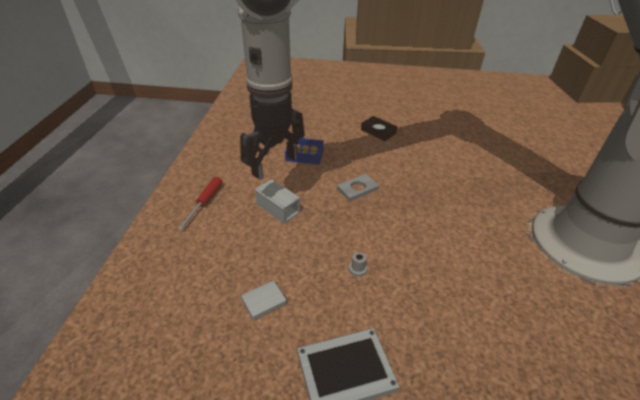

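Run:
```python
import numpy as np
W=np.load('pics/s4.npz')['W']*1000
for u in (257,259,260,261,262): print(u,[(v,*W[v,u].round(0)) for v in range(164,180,2)])
for u in (294,297,299): print(u,[(v,*W[v,u].round(0)) for v in range(148,166,2)])
```

```text
257 [(164, np.float64(675.0), np.float64(47.0), np.float64(159.0)), (166, np.float64(678.0), np.float64(40.0), np.float64(150.0)), (168, np.float64(678.0), np.float64(41.0), np.float64(145.0)), (170, np.float64(678.0), np.float64(42.0), np.float64(142.0)), (172, np.float64(678.0), np.float64(42.0), np.float64(137.0)), (174, np.float64(679.0), np.float64(40.0), np.float64(130.0)), (176, np.float64(679.0), np.float64(42.0), np.float64(127.0)), (178, np.float64(679.0), np.float64(44.0), np.float64(123.0))]
259 [(164, np.float64(672.0), np.float64(43.0), np.float64(157.0)), (166, np.float64(673.0), np.float64(41.0), np.float64(151.0)), (168, np.float64(674.0), np.float64(39.0), np.float64(145.0)), (170, np.float64(674.0), np.float64(40.0), np.float64(140.0)), (172, np.float64(676.0), np.float64(38.0), np.float64(134.0)), (174, np.float64(676.0), np.float64(39.0), np.float64(130.0)), (176, np.float64(676.0), np.float64(38.0), np.float64(124.0)), (178, np.float64(677.0), np.float64(37.0), np.float64(118.0))]
260 [(164, np.float64(671.0), np.float64(40.0), np.float64(155.0)), (166, np.float
[... 2481 characters left out ...]
, np.float64(642.0), np.float64(-184.0), np.float64(2.0)), (164, np.float64(641.0), np.float64(-179.0), np.float64(-1.0))]
299 [(148, np.float64(644.0), np.float64(-227.0), np.float64(16.0)), (150, np.float64(643.0), np.float64(-225.0), np.float64(11.0)), (152, np.float64(644.0), np.float64(-227.0), np.float64(3.0)), (154, np.float64(636.0), np.float64(-185.0), np.float64(26.0)), (156, np.float64(636.0), np.float64(-185.0), np.float64(20.0)), (158, np.float64(636.0), np.float64(-184.0), np.float64(15.0)), (160, np.float64(637.0), np.float64(-186.0), np.float64(7.0)), (162, np.float64(637.0), np.float64(-184.0), np.float64(2.0)), (164, np.float64(636.0), np.float64(-179.0), np.float64(-0.0))]
```

The side camera agrees: open tips sit 34.5 mm above the reported TCP, about 30 mm off the stated geometry. From here I'll use the measured tip offset.

Emit:
{"op": "carry_out", "data": {
  "plan": [
    [1,28,-0.8,0,0,-0.004],
    [0,28,0,0,0,0],
    [0,20,0,0,0,0],
    [0,10,0,0,0,0],
    [0,6,0,0,0,0],
    [0,0,0,0,0,0]
  ]
}}

```text
clock: 3.8
position: [0.6564, -0.0062, -0.0115]
tcp_rot: [-0.673, 0.213, -0.215, 0.674]
ft_force: [0.4, -0.9, 0.4]
grip_width: 0.997
```

```bash
cat >> h.py <<'E'
def look(name,n='wrist'):
    m=camera_model(n);im,d=camera(n);save(name,im)
    W=cloud(d,m['K'],m['camera_from_world'],n=='wrist');np.savez('pics/'+name+'.npz',W=W,im=im);return im,W
E
python3 - <<'E'
from h import *
plan(654,-6.7,-15,55)
im,W=look('w5');W*=1000
for u in (222,228,410,416):
  print(u,[(v,*W[v,u].round(0)) for v in (240,242,243,244,246,250)])
E
```

```text
t 3.80 p [656.4  -6.2 -11.5] jawyaw 54.73 tilt [0.17 0.15] F [ 0.4 -0.9  0.4] g 0.997 q [ 0.33  0.81 -0.51  1.66  0.51  0.81  0.54]
[[-1.7,3.5,-1.8,-0.003,-0.005,0.003]]
222 [(240, np.float64(626.0), np.float64(-50.0), np.float64(-0.0)), (242, np.float64(622.0), np.float64(-37.0), np.float64(25.0)), (243, np.float64(622.0), np.float64(-37.0), np.float64(26.0)), (244, np.float64(623.0), np.float64(-37.0), np.float64(27.0)), (246, np.float64(623.0), np.float64(-36.0), np.float64(30.0)), (250, np.float64(623.0), np.float64(-35.0), np.float64(34.0))]
228 [(240, np.float64(628.0), np.float64(-47.0), np.float64(-0.0)), (242, np.float64(624.0), np.float64(-35.0), np.float64(23.0)), (243, np.float64(624.0), np.float64(-36.0), np.float64(23.0)), (244, np.float64(625.0), np.float64(-36.0), np.float64(24.0)), (246, np.float64(626.0), np.float64(-36.0), np.float64(24.0)), (250, np.float64(627.0), np.float64(-38.0), np.float64(24.0))]
410 [(240, np.float64(685.0), np.float64(35.0), np.float64(2.0)), (242, np.float64(673.0), np.float64(34.0), np.float64(24.0)), (243, np.float64(674.0), np.float64(34.0), np.float64(23.0)), (244, np.float64(674.0), np.float64(34.0), np.float64(24.0)), (246, np.float64(675.0), np.float64(33.0), np.float64(23.0)), (250, np.float64(676.0), np.float64(32.0), np.float64(24.0))]
416 [(240, np.float64(688.0), np.float64(37.0), np.float64(0.0)), (242, np.float64(673.0), np.float64(36.0), np.float64(26.0)), (243, np.float64(673.0), np.float64(36.0), np.float64(27.0)), (244, np.float64(673.0), np.float64(36.0), np.float64(28.0)), (246, np.float64(674.0), np.float64(35.0), np.float64(29.0)), (250, np.float64(672.0), np.float64(34.0), np.float64(35.0))]
```

View pics/w5.png

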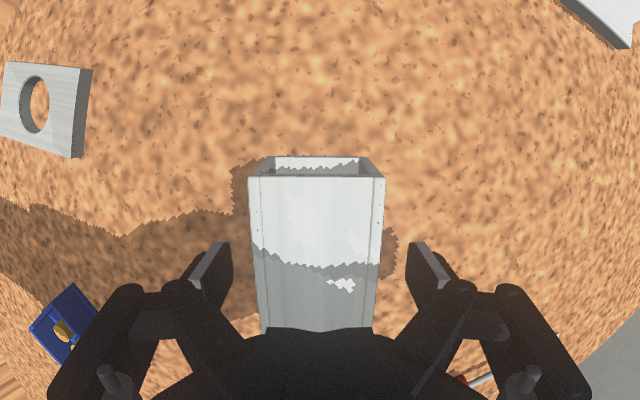

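The tips at (222,243) and (416,243) now straddle the riser at z≈24, below its 45 mm top. I'll centre and close.

Emit:
{"op": "carry_out", "data": {
  "plan": [
    [-1.7,4,-1.8,-0.003,0.004,0.003],
    [0,1,0,0,0,0]
  ]
}}

```text
clock: 4.05
position: [0.6559, -0.0065, -0.0141]
tcp_rot: [-0.673, 0.214, -0.217, 0.674]
ft_force: [0.3, 0.1, 0.0]
grip_width: 0.993
```

Emit:
{"op": "carry_out", "data": {
  "plan": [
    [0,0,0,0,0,0],
    [0,0,0,0,0,0],
    [0,0,0,0,0,0],
    [0,0,0,0,0,0],
    [0,0,0,0,0,0],
    [0,0,0,0,0,0]
  ],
  "claw": 40
}}

```text
clock: 4.65
position: [0.657, -0.0067, -0.0125]
tcp_rot: [-0.673, 0.214, -0.218, 0.674]
ft_force: [0.1, 0.2, 0.3]
grip_width: 0.576
```

Run:
```python
from h import *
plan(654,-6.7,60,55)
im,W=look('w6')
```

```text
t 4.65 p [657.   -6.7 -12.5] jawyaw 54.46 tilt [0.3  0.17] F [0.1 0.2 0.3] g 0.576 q [ 0.33  0.81 -0.51  1.66  0.52  0.8   0.54]
[[-1,-36.2,-0.8,-0.001,-0.005,0.003],[-1.1,-36.2,-0.8,-0.001,-0.005,0.003]]
```

View pics/w6.png

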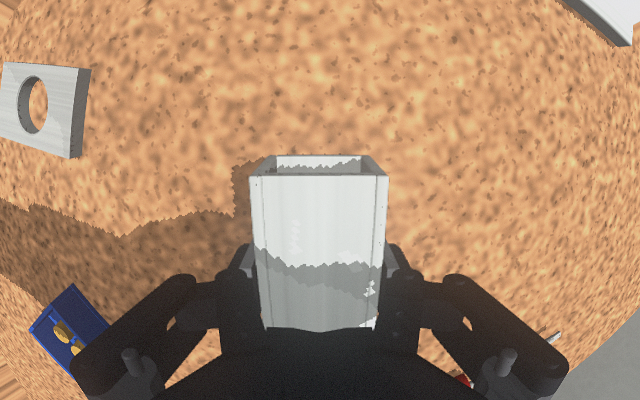

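Gripped at 49 mm opening, with both fingers on the riser's sides. Lifting.

Emit:
{"op": "carry_out", "data": {
  "plan": [
    [-1,-36,0,0,0,0],
    [0,-36,0,0,0,0],
    [0,0,0,0,0,0],
    [0,0,0,0,0,0]
  ]
}}

```text
clock: 5.1
position: [0.6528, -0.0063, 0.0583]
tcp_rot: [0.674, -0.216, 0.216, -0.673]
ft_force: [-1.7, -0.7, -3.4]
grip_width: 0.581
```

```bash
cat >> h.py <<'E'
def intool(W,zlo,zhi,s,r,minpx=300,roi=0.1):
    """rect of points between world heights near TCP, in tool axes (x,z mm) """
    p=s['position'];m=(W[...,2]>zlo)&(W[...,2]<zhi)&(np.hypot(W[...,0]-p[0],W[...,1]-p[1])<roi)
    q=r.inv().apply(W[m]-p)*1000
    return q
E
python3 - <<'E'
from h import *
s,r=state()
im,W=look('w7')
s,r=state()
# top face: 
q=(W.reshape(-1,3)-s['position'])
q=r.inv().apply(np.nan_to_num(q,nan=9))*1000
sel=(abs(q[:,0])<80)&(abs(q[:,2])<40)&(q[:,1]<-30)&(q[:,1]>-75)
h,e=np.histogram(-q[sel,1],45,(30,75));print([(int(a),b) for a,b in zip(e,h) if b>30])
img=np.zeros(400*640,np.uint8);
np.save('pics/q7.npy',q)
E
```

```text
t 5.10 p [652.8  -6.3  58.3] jawyaw 54.47 tilt [-0.01 -0.04] F [-1.7 -0.7 -3.4] g 0.581 q [ 0.36  0.71 -0.56  1.65  0.46  0.91  0.58]
t 5.15 p [653.4  -6.1  58.5] jawyaw 54.48 tilt [0.03 0.  ] F [ 1.5  0.5 -2.2] g 0.578 q [ 0.36  0.71 -0.56  1.65  0.46  0.91  0.58]
[(30, np.int64(37)), (31, np.int64(31)), (32, np.int64(42)), (33, np.int64(43)), (34, np.int64(42)), (35, np.int64(34)), (36, np.int64(45)), (37, np.int64(49)), (38, np.int64(60)), (39, np.int64(40)), (40, np.int64(40)), (41, np.int64(49)), (42, np.int64(60)), (43, np.int64(51)), (44, np.int64(46)), (45, np.int64(44)), (46, np.int64(66)), (47, np.int64(59)), (48, np.int64(62)), (49, np.int64(79)), (50, np.int64(76)), (51, np.int64(61)), (52, np.int64(79)), (53, np.int64(131)), (54, np.int64(97)), (55, np.int64(253)), (56, np.int64(4630)), (57, np.int64(11833)), (58, np.int64(3197)), (59, np.int64(388)), (60, np.int64(146)), (61, np.int64(52)), (62, np.int64(64)), (63, np.int64(56)), (64, np.int64(58)), (65, np.int64(71)), (66, np.int64(81)), (67, np.int64(86)), (68, np.int64(127)), (69, np.int64(155)), (70, np.int64(144)), (71, np.int64(128)), (72, np.int64(128)), (73, np.int64(146)), (74, np.int64(224))]
```

View pics/w7.png

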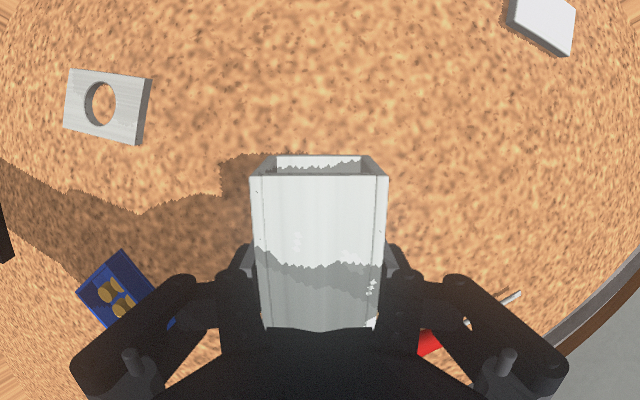

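Run:
```python
from h import *
q=np.load('pics/q7.npy')
t=q[(abs(q[:,1]+57)<1.5)&(abs(q[:,0])<80)&(abs(q[:,2])<35)]
for z0 in (-20,-10,0,10,20):
    a=t[abs(t[:,2]-z0)<2];print(z0,np.percentile(a[:,0],[0.5,1,2,99]).round(1))
for x0 in (-45,-38,-30,-20):
    a=t[abs(t[:,0]-x0)<3];print(x0,np.percentile(a[:,2],[0.5,1,99,99.5]).round(1))
plan(474.5,345,130,113.7)
```

```text
-20 [-46.7 -46.5 -46.   19.4]
-10 [-46.7 -46.6 -46.   20.6]
0 [-46.8 -46.6 -46.1  22.5]
10 [-46.7 -46.5 -46.   20. ]
20 [-46.8 -46.7 -46.2  19.8]
-45 [-24.9 -24.7  23.8  24. ]
-38 [-24.9 -24.7  24.   24.3]
-30 [-25.1 -24.9  23.6  23.9]
-20 [-24.9 -24.6  23.9  24.2]
t 5.15 p [653.4  -6.1  58.5] jawyaw 54.48 tilt [0.03 0.  ] F [ 1.5  0.5 -2.2] g 0.578 q [ 0.36  0.71 -0.56  1.65  0.46  0.91  0.58]
[[-38.8,-8,20.2,0,-0.115,0],[-36.3,-8,24.5,0,-0.115,0],[-33.2,-8,28.5,0,-0.115,0],[-29.7,-8,32.1,0,-0.115,0],[-25.9,-8,35.3,0,-0.115,0],[-21.6,-7.9,38.1,0,-0.115,0],[-17.1,-7.9,40.3,0,-0.115,0],[-12.4,-7.9,42,0,-0.115,0]]
[[-7.5,-7.9,43.1,0,-0.115,0]]
```

Emit:
{"op": "carry_out", "data": {
  "plan": [
    [-38.8,-6,20.2,0,-0.115,0],
    [-36.3,-6,24.5,0,-0.115,0],
    [-33.2,-6,28.5,0,-0.115,0],
    [-29.7,-6,32.1,0,-0.115,0],
    [-25.9,-6,35.3,0,-0.115,0],
    [-21.6,-6,38.1,0,-0.115,0],
    [-17.1,0,40.3,0,-0.115,0],
    [-12.4,0,42,0,-0.115,0]
  ]
}}

```text
clock: 5.95
position: [0.4856, 0.3008, 0.0826]
tcp_rot: [0.701, 0.107, -0.116, -0.696]
ft_force: [-0.1, 0.4, -2.6]
grip_width: 0.579
```

Run:
```python
from h import *
plan(476.1,345.7,95,113.7)
im,W=look('w8');blobs(W)
```

```text
t 5.95 p [485.6 300.8  82.6] jawyaw 108.13 tilt [-0.81 -0.29] F [-0.1  0.4 -2.6] g 0.579 q [ 0.02  0.65 -0.83  1.83  0.59  0.94  0.81]
[[4.8,-12.7,45.6,0.004,-0.097,-0.014]]
px [ 7. 94.] 721 ztop 12.6 ctr [479.4 -97.1] size [87.1 47.7] ang 38.2
px [139. 121.] 1346 ztop 36.8 ctr [468.  139.9] size [25.1 26.2] ang 14.2
px [395. 174.] 9792 ztop 22.7 ctr [474.7 344. ] size [128.9  99.5] ang 23.9
px [ 45. 333.] 696 ztop 24.7 ctr [812.4 -24.8] size [84.7 17.2] ang 80.1
px [212. 334.] 142 ztop 15.8 ctr [656.6 241.4] size [20.8 15.3] ang 11.9
```

View pics/w8.png

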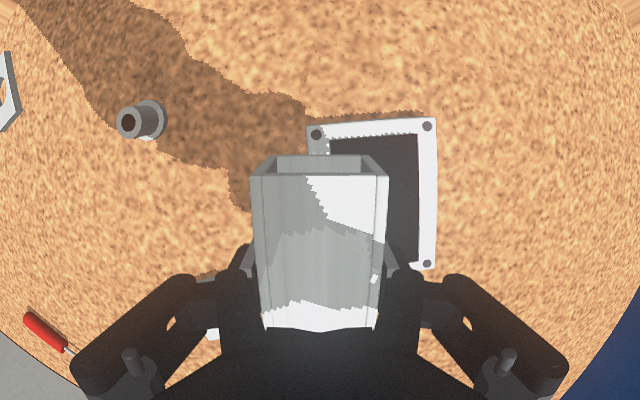

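Emit:
{"op": "carry_out", "data": {
  "plan": [
    [2.5,0,22.8,0.004,-0.048,-0.014],
    [2.3,0,22.8,0,-0.049,0],
    [0,20,0,0,0,0],
    [0,20,0,0,0,0],
    [0,0,0,0,0,0]
  ]
}}

```text
clock: 6.5
position: [0.4603, 0.3598, 0.0369]
tcp_rot: [-0.687, -0.152, 0.158, 0.693]
ft_force: [-0.2, -0.3, -2.7]
grip_width: 0.579
```

Run:
```python
from h import *
plan(476.2,345.3,20,113.75)
```

```text
t 6.50 p [460.3 359.8  36.9] jawyaw 115.34 tilt [-0.42  0.63] F [-0.2 -0.3 -2.7] g 0.579 q [-0.1   0.74 -0.81  1.83  0.67  0.88  0.78]
[[8.3,16.7,-20.1,-0.011,0.028,-0.008]]
```

Emit:
{"op": "carry_out", "data": {
  "plan": [
    [8.3,8,-20,-0.011,0.028,-0.008],
    [0,0,0,0,0,0],
    [0,0,0,0,0,0]
  ]
}}

```text
clock: 6.8
position: [0.4769, 0.3428, 0.027]
tcp_rot: [0.693, 0.144, -0.145, -0.692]
ft_force: [-0.3, -0.3, -2.4]
grip_width: 0.577
```

Run:
```python
from h import *
plan(476.2,345.3,18,113.75)
im,W=look('w9')
```

```text
t 6.80 p [476.9 342.8  27. ] jawyaw 113.54 tilt [-0.13 -0.08] F [-0.3 -0.3 -2.4] g 0.577 q [-0.09  0.75 -0.79  1.82  0.69  0.87  0.77]
[[0.3,9,2.6,0.001,-0.004,-0.002]]
```

View pics/w9.png

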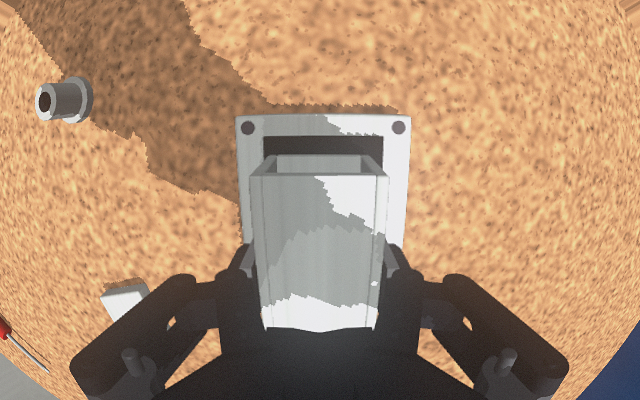

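The held riser is above and square with the pad, with the pad edge at row 136 parallel to the riser's end.

Emit:
{"op": "carry_out", "data": {
  "plan": [
    [0.3,9,2.4,0,-0.004,0],
    [0,4,0,0,0,0],
    [0,0,0,0,0,0]
  ]
}}

```text
clock: 7.15
position: [0.4779, 0.3442, 0.0139]
tcp_rot: [0.693, 0.145, -0.145, -0.691]
ft_force: [0.3, 0.2, -2.5]
grip_width: 0.581
```

Run:
```python
from h import *
plan(476.2,345.3,10,113.75)
im,W=look('w10');s,r=state()
q=r.inv().apply(np.nan_to_num(W.reshape(-1,3)-s['position'],nan=9))*1000
t=q[(abs(q[:,1]+57)<1.5)&(abs(q[:,0])<80)&(abs(q[:,2])<35)]
print('top end',np.percentile(t[:,0],1),np.percentile(t[t[:,0]<-30][:,2],[1,99]), 'ztop', (np.median(W.reshape(-1,3)[(abs(q[:,1]+57)<3)&(abs(q[:,0])<80)&(abs(q[:,2])<24)][:,2])*1000).round(1))
# stage edges: pts at height 14..25
P=W.reshape(-1,3);st=P[(P[:,2]>.016)&(P[:,2]<.0255)&(np.hypot(P[:,0]-.4746,P[:,1]-.3446)<.09)]
a=np.radians(23.75);u=np.array([np.cos(a),np.sin(a)]);v=np.array([-u[1],u[0]])
d=(st[:,:2]-[.4746,.3446])*1000
print('stage u',np.percentile(d@u,[.3,99.7]),'v',np.percentile(d@v,[.3,99.7]))
```

```text
t 7.15 p [477.9 344.2  13.9] jawyaw 113.66 tilt [-0.03 -0.15] F [ 0.3  0.2 -2.5] g 0.581 q [-0.1   0.77 -0.77  1.82  0.71  0.85  0.76]
[[-1.1,3.8,1.7,0.003,-0.002,-0.001]]
t 7.20 p [477.8 344.3  14. ] jawyaw 113.67 tilt [-0.03 -0.14] F [ 0.   0.5 -1.7] g 0.579 q [-0.1   0.77 -0.77  1.82  0.71  0.85  0.76]
top end -46.58389146838244 [-25.10879009  23.54939915] ztop 71.5
stage u [-64.88882526  11.15604765] v [-50.01269762  48.89709886]
```

View pics/w10.png

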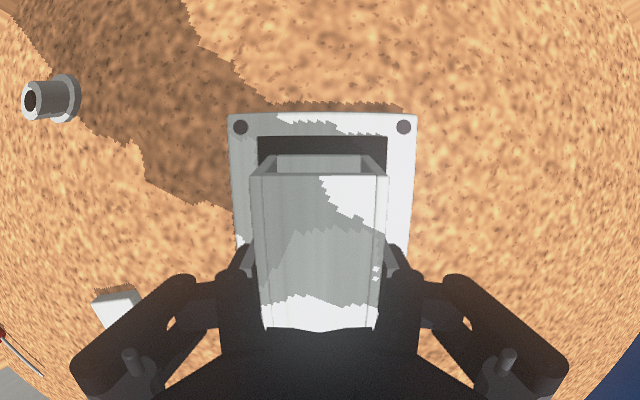

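Emit:
{"op": "carry_out", "data": {
  "plan": [
    [-1.1,2.5,1.6,0.002,-0.002,0],
    [0,2,0,0,0,0],
    [0,0,0,0,0,0]
  ]
}}

```text
clock: 7.5
position: [0.4759, 0.3462, 0.0098]
tcp_rot: [-0.692, -0.146, 0.146, 0.692]
ft_force: [0.6, 0.4, -1.9]
grip_width: 0.581
```

Run:
```python
from h import *
plan(476.2,345.3,10,113.75)
```

```text
t 7.50 p [475.9 346.2   9.8] jawyaw 113.84 tilt [0.03 0.01] F [ 0.6  0.4 -1.9] g 0.581 q [-0.11  0.77 -0.77  1.83  0.71  0.84  0.75]
[[-0.1,-0.2,-0.9,0,0.002,0]]
```

Emit:
{"op": "carry_out", "data": {
  "plan": [
    [0,1,-0.5,0,0,0],
    [0,1,0,0,0,0],
    [0,0,0,0,0,0]
  ]
}}

```text
clock: 7.8
position: [0.4761, 0.3464, 0.01]
tcp_rot: [0.692, 0.147, -0.146, -0.692]
ft_force: [-0.8, -0.1, -2.8]
grip_width: 0.579
```

Emit:
{"op": "carry_out", "data": {
  "plan": [
    [0,3,-0.6,0,0,0],
    [0,1.5,0,0,0,0]
  ]
}}

```text
clock: 8.0
position: [0.4764, 0.3466, 0.0096]
tcp_rot: [0.693, 0.148, -0.145, -0.691]
ft_force: [-3.2, -4.6, 9.4]
grip_width: 0.579
```

Run:
```python
from h import *
plan(476.2,345.3,9,113.75)
im,W=look('w11')
s,r=state()
q=r.inv().apply(np.nan_to_num(W.reshape(-1,3)-s['position'],nan=9))*1000
t=(abs(q[:,1]+57)<3)&(q[:,0]<0)&(q[:,0]>-40)&(abs(q[:,2])<20)
print(np.median(W.reshape(-1,3)[t][:,2]),np.median(q[t][:,1]))
```

```text
t 8.00 p [476.4 346.6   9.6] jawyaw 113.90 tilt [ 0.17 -0.16] F [-3.2 -4.6  9.4] g 0.579 q [-0.11  0.77 -0.77  1.83  0.71  0.84  0.75]
[[-0.7,0.6,-1.1,0.003,0.003,0.003]]
t 8.05 p [476.4 346.6   9.6] jawyaw 113.90 tilt [ 0.18 -0.16] F [-4.  -4.8 15.2] g 0.577 q [-0.11  0.77 -0.77  1.83  0.71  0.84  0.75]
0.06726871399991971 -57.778676409502594
```

Emit:
{"op": "carry_out", "data": {
  "plan": [
    [-0.4,-1,-1.2,0,0.002,0],
    [0,0.5,0,0,0,0],
    [0,0,0,0,0,0]
  ]
}}

```text
clock: 8.35
position: [0.4769, 0.3454, 0.0102]
tcp_rot: [0.693, 0.147, -0.144, -0.691]
ft_force: [0.8, 1.0, -2.2]
grip_width: 0.574
```

Emit:
{"op": "carry_out", "data": {
  "plan": [
    [0,0,0,0,0,0],
    [0,0,0,0,0,0],
    [0,0,0,0,0,0],
    [0,0,0,0,0,0],
    [0,0,0,0,0,0]
  ],
  "claw": 85
}}

```text
clock: 8.85
position: [0.4773, 0.346, 0.0099]
tcp_rot: [0.692, 0.147, -0.144, -0.692]
ft_force: [-0.6, -0.3, 0.1]
grip_width: 0.996
```

Emit:
{"op": "carry_out", "data": {
  "plan": [
    [0,-20,0,0,0,0],
    [0,-40,0,0,0,0],
    [0,-45,0,0,0,0],
    [0,-20,0,0,0,0],
    [0,0,0,0,0,0]
  ]
}}

```text
clock: 9.35
position: [0.4755, 0.347, 0.1438]
tcp_rot: [0.692, 0.148, -0.145, -0.692]
ft_force: [-0.4, -0.4, 0.0]
grip_width: 0.992
```

```bash
cat >> h.py <<'E'
def rect(W,zlo,zhi,cx,cy,rad=0.07):
    P=W.reshape(-1,3);m=(P[:,2]>zlo)&(P[:,2]<zhi)&(np.hypot(P[:,0]-cx,P[:,1]-cy)<rad)
    p=P[m];r=cv2.minAreaRect((p[:,:2]*1000).astype(np.float32));print(len(p),'z %.1f'%(np.median(p[:,2])*1000),np.round(r[0],1),np.round(r[1],1),'ang %.1f'%r[2])
E
python3 - <<'E'
from h import *
s,r=state()
for n in ('wrist','side','scene'):
    im,W=look(n+'12',n); print(n)
    rect(W,.062,.072,.4746,.3446); rect(W,.014,.026,.4746,.3446,.09)
E
```

```text
t 9.35 p [475.5 347.  143.8] jawyaw 113.92 tilt [ 0.22 -0.06] F [-0.4 -0.4  0. ] g 0.992 q [-0.01  0.6  -0.91  1.76  0.55  1.04  0.87]
wrist
6583 z 67.1 [475. 344.] [90.7 51. ] ang 23.9
6829 z 19.4 [474.5 344.2] [129.8 101. ] ang 23.9
side
1892 z 67.2 [474.5 344.6] [90.  51.6] ang 24.1
2319 z 19.8 [473.2 349.4] [146.7  87.2] ang 9.9
scene
806 z 68.1 [474.8 343.6] [92.9 50.4] ang 23.8
1179 z 20.5 [475.  344.3] [132.7 100.4] ang 23.8
```

View pics/wrist12.png

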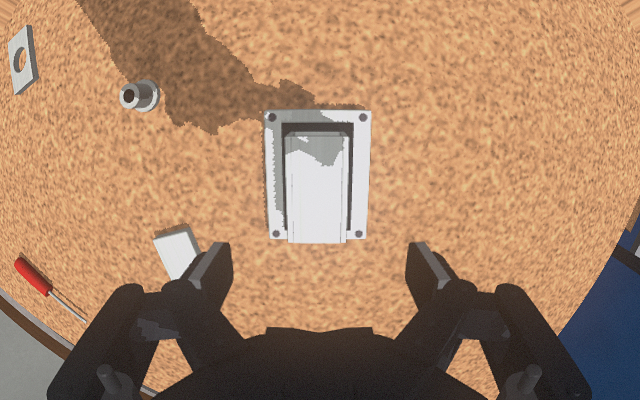

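The riser is seated: its centre is within 0.5 mm of the stage centre and square within 0.2°. Next is the nest.

Run:
```python
from h import *
plan(439.2,-364,130,53.7,step=44)
```

```text
t 9.50 p [474.  344.9 139.5] jawyaw 113.90 tilt [-0.11 -0.13] F [-0.5  0.6 -0.3] g 0.996 q [-0.01  0.61 -0.9   1.77  0.55  1.04  0.87]
[[-18.8,0.7,-37.3,0,0.062,0],[-16.4,0.7,-38.4,0,0.062,0],[-14,0.7,-39.3,0,0.062,0],[-11.6,0.7,-40.1,0,0.062,0],[-9.1,0.6,-40.8,0,0.062,0],[-6.5,0.6,-41.2,0,0.062,0],[-4,0.6,-41.6,0,0.062,0],[-1.4,0.6,-41.7,0,0.062,0]]
[[1.2,0.6,-41.7,0,0.062,0],[3.8,0.6,-41.6,0,0.062,0],[6.3,0.6,-41.3,0,0.062,0],[8.9,0.6,-40.8,0,0.062,0],[11.4,0.6,-40.2,0,0.062,0],[13.8,0.6,-39.4,0,0.062,0],[16.2,0.6,-38.5,0,0.062,0],[18.6,0.6,-37.4,0,0.062,0]]
[[20.8,0.6,-36.2,0,0.062,0]]
```

Emit:
{"op": "carry_out", "data": {
  "plan": [
    [-18.8,0.7,-37.3,0,0.062,0],
    [-16.4,0.7,-38.4,0,0.062,0],
    [-14,0.7,-39.3,0,0.062,0],
    [-11.6,0.7,-40.1,0,0.062,0],
    [-9.1,0.6,-40.8,0,0.062,0],
    [-6.5,0.6,-41.2,0,0.062,0],
    [-4,0.6,-41.6,0,0.062,0],
    [-1.4,0.6,-41.7,0,0.062,0]
  ]
}}

```text
clock: 10.3
position: [0.4453, 0.0051, 0.1247]
tcp_rot: [-0.706, 0.037, -0.023, 0.707]
ft_force: [0.6, -0.5, -0.1]
grip_width: 0.995
```

Run:
```python
from h import *
plan(439.2,-364,120,53.7,step=44)
```

```text
t 10.30 p [445.3   5.1 124.7] jawyaw 85.13 tilt [-1.19 -0.01] F [ 0.6 -0.5 -0.1] g 0.995 q [ 0.67  0.35 -0.85  2.1   0.35  0.86  1.1 ]
[[2.8,0.5,-40.9,0.001,0.061,-0.002],[5.3,0.5,-40.7,0.001,0.061,-0.002],[7.8,0.4,-40.3,0.001,0.061,-0.002],[10.2,0.4,-39.7,0.001,0.061,-0.002],[12.6,0.4,-39,0.001,0.061,-0.002],[15,0.4,-38.2,0.001,0.061,-0.002],[17.3,0.5,-37.2,0.001,0.061,-0.002],[19.5,0.5,-36.1,0.001,0.061,-0.002]]
[[21.7,0.5,-34.8,0.001,0.061,-0.002]]
```

Emit:
{"op": "carry_out", "data": {
  "plan": [
    [2.8,0,-40.9,0.001,0.061,-0.004],
    [5.3,0,-40.7,0.001,0.061,-0.004],
    [7.8,0,-40.3,0.001,0.061,-0.004],
    [10.2,0,-39.7,0.001,0.061,-0.004],
    [12.6,0,-39,0.001,0.061,-0.002],
    [15,0,-38.2,0.001,0.061,-0.002],
    [17.3,0,-37.2,0.001,0.061,-0.002],
    [19.5,0,-30,0.001,0.061,-0.002]
  ]
}}

```text
clock: 11.1
position: [0.4261, -0.33, 0.113]
tcp_rot: [-0.673, 0.214, -0.202, 0.678]
ft_force: [0.6, -0.2, -0.3]
grip_width: 0.995
```

Run:
```python
from h import *
plan(439.2,-364,90,53.7,step=40)
im,W=look('w13');blobs(W)
s,r=state()
```

```text
t 11.10 p [ 426.1 -330.   113. ] jawyaw 55.81 tilt [-1.02  0.09] F [ 0.6 -0.2 -0.3] g 0.995 q [ 1.08  0.47 -0.59  1.9   0.33  0.89  1.3 ]
[[15.2,11.2,-10.4,-0.001,0.018,-0.009],[15.3,11.4,-10.1,-0.001,0.018,-0.009]]
px [631.  21.] 363 ztop 22.3 ctr [471.3 142.5] size [38.9 20.9] ang 74.3
px [533. 109.] 2565 ztop 13.1 ctr [ 482.3 -101.1] size [87.8 53.1] ang 39.3
px [294. 220.] 5914 ztop 24.7 ctr [ 439.2 -365. ] size [56.8 86.1] ang 55.1
px [503. 265.] 2370 ztop 29.8 ctr [ 627.9 -218.9] size [70.8 92.4] ang 88.8
px [617. 283.] 616 ztop 25.1 ctr [816.  -26.8] size [85.3 19.8] ang 80.0
t 11.15 p [ 425.2 -337.5  112.8] jawyaw 55.23 tilt [-0.85 -0.08] F [ 0.3 -6.9  0.4] g 0.998 q [ 1.09  0.48 -0.58  1.89  0.33  0.89  1.3 ]
```

View pics/w13.png

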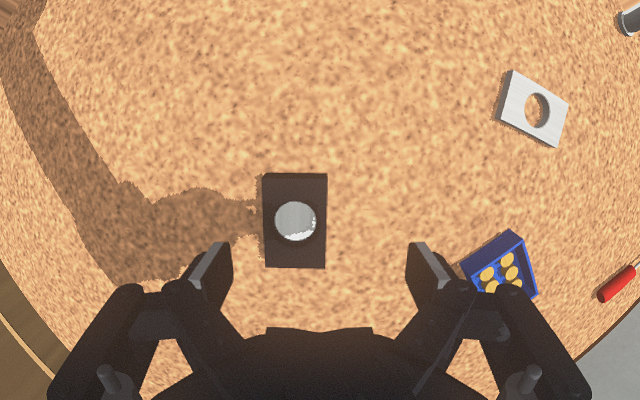

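Emit:
{"op": "carry_out", "data": {
  "plan": [
    [14,25,-5,-0.001,0.005,-0.009],
    [14,25,-5,0,0.005,-0.005],
    [0,0,0,0,0,0],
    [0,0,0,0,0,0]
  ]
}}

```text
clock: 11.55
position: [0.4375, -0.3633, 0.056]
tcp_rot: [-0.673, 0.22, -0.213, 0.673]
ft_force: [-0.7, 0.0, 0.3]
grip_width: 0.993
```

Run:
```python
from h import *
plan(439.2,-364.7,20,54.8,step=40)
im,W=look('w14')
rect(W,.021,.027,.4392,-.3647)
s,r=state()
```

```text
t 11.55 p [ 437.5 -363.3   56. ] jawyaw 54.29 tilt [-0.55 -0.15] F [-0.7  0.   0.3] g 0.993 q [ 1.05  0.59 -0.53  1.86  0.4   0.81  1.26]
[[2.6,36,0,0.003,-0.009,-0.01]]
6849 z 24.1 [ 439.5 -365.1] [56.7 86.1] ang 54.8
t 11.60 p [ 437.2 -363.1   56.1] jawyaw 54.29 tilt [-0.57 -0.16] F [-1.   0.3 -0.9] g 0.996 q [ 1.05  0.59 -0.53  1.86  0.4   0.81  1.26]
```

View pics/w14.png

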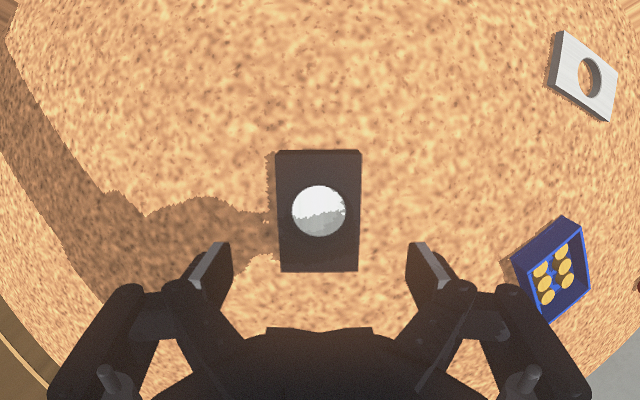

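The nest, centred at (319,211), sits between the jaws. Target is (439.5,−365), jaw angle 54.8°. Descending to TCP z≈−22, which puts the open tips at about 12 mm.

Emit:
{"op": "carry_out", "data": {
  "plan": [
    [3,36,0,0.003,-0.009,-0.01],
    [0,25,0,0,0,0],
    [0,10,0,0,0,0],
    [0,0,0,0,0,0]
  ]
}}

```text
clock: 12.0
position: [0.4416, -0.3632, -0.0126]
tcp_rot: [0.675, -0.211, 0.214, -0.674]
ft_force: [0.3, 0.1, 0.8]
grip_width: 0.997
```

Run:
```python
from h import *
plan(439.5,-365,-22,54.8,step=40)
```

```text
t 12.00 p [ 441.6 -363.2  -12.6] jawyaw 55.06 tilt [0.27 0.02] F [0.3 0.1 0.8] g 0.997 q [ 1.01  0.69 -0.47  1.88  0.48  0.67  1.21]
[[-0.8,9.4,-2.7,0,0.004,0.005]]
```

Emit:
{"op": "carry_out", "data": {
  "plan": [
    [-0.8,9,-2.7,0,0.004,0.005],
    [0,2,0,0,0,0],
    [0,0,0,0,0,0]
  ]
}}

```text
clock: 12.3
position: [0.4412, -0.3657, -0.0212]
tcp_rot: [0.674, -0.212, 0.215, -0.674]
ft_force: [-1.3, -0.2, 0.0]
grip_width: 0.995
```

Emit:
{"op": "carry_out", "data": {
  "plan": [
    [0,0,0,0,0,0],
    [0,0,0,0,0,0],
    [0,0,0,0,0,0],
    [0,0,0,0,0,0],
    [0,0,0,0,0,0]
  ],
  "claw": 45
}}

```text
clock: 12.8
position: [0.4424, -0.3669, -0.019]
tcp_rot: [0.675, -0.211, 0.216, -0.673]
ft_force: [0.2, 0.4, -1.6]
grip_width: 0.643
```

Run:
```python
from h import *
s,r=state()
im,W=look('w15')
```

```text
t 12.80 p [ 442.4 -366.9  -19. ] jawyaw 54.84 tilt [ 0.38 -0.03] F [ 0.2  0.4 -1.6] g 0.643 q [ 1.    0.7  -0.46  1.88  0.49  0.66  1.2 ]
```

View pics/w15.png

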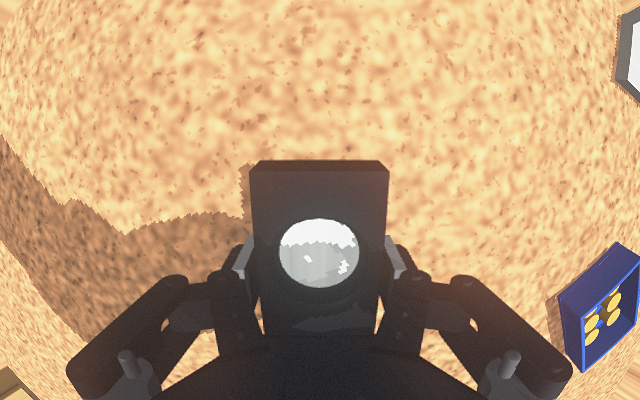

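The nest is gripped at 55 mm opening. Lift and measure it in the hand.

Emit:
{"op": "carry_out", "data": {
  "plan": [
    [0,-40,0,0,0,-0.005],
    [0,-45,0,0,0,0],
    [0,-45,0,0,0,0],
    [0,-15,0,0,0,0],
    [0,0,0,0,0,0]
  ]
}}

```text
clock: 13.35
position: [0.4391, -0.3641, 0.1276]
tcp_rot: [0.674, -0.212, 0.215, -0.674]
ft_force: [-0.5, -0.5, -1.7]
grip_width: 0.646
```

```bash
cat >> h.py <<'E'
def held(name,ylo=30,yhi=75,zw=26):
    im,W=look(name);s,r=state()
    q=r.inv().apply(np.nan_to_num(W.reshape(-1,3)-s['position'],nan=9))*1000
    sel=(q[:,0]>-60)&(q[:,0]<0)&(abs(q[:,2])<zw)&(-q[:,1]>ylo)&(-q[:,1]<yhi)
    h,e=np.histogram(-q[sel,1],int((yhi-ylo)*2),(ylo,yhi));k=h.argmax();top=np.median(-q[sel&(abs(-q[:,1]-e[k]-.25)<1.5),1])
    print('top at TCP+%.1f'%top,h[k])
    t=q[(abs(-q[:,1]-top)<1.5)&(abs(q[:,0])<80)&(abs(q[:,2])<40)]
    for z0 in (-20,-10,10,20):
        a=t[abs(t[:,2]-z0)<2];print('z',z0,'xmin',np.percentile(a[:,0],[0.5,1,2]).round(1))
    for x0 in (-40,-35,-30,-25,-20):
        a=t[abs(t[:,0]-x0)<2.5]
        if len(a)>20: print('x',x0,'z',np.percentile(a[:,2],[0.5,1,99,99.5]).round(1))
    return q,im
E
python3 - <<'E'
from h import *
s,r=state()
q,im=held('w16',20,70)
# pocket disc: pixels whitish
m=(im.min(2)>110).reshape(-1)&(abs(q[:,0])<30)&(abs(q[:,2])<25)&(-q[:,1]<60)&(-q[:,1]>10)
d=q[m];print(len(d),np.median(-d[:,1]),[np.percentile(d[:,i],[1,99]).round(1) for i in (0,2)])
plan(475,344,120,113.8,step=44)
E
```

```text
t 13.35 p [ 439.1 -364.1  127.6] jawyaw 54.87 tilt [0.22 0.05] F [-0.5 -0.5 -1.7] g 0.646 q [ 1.11  0.49 -0.59  1.83  0.33  0.92  1.32]
t 13.40 p [ 438.9 -363.8  126.7] jawyaw 54.88 tilt [0.18 0.06] F [ 0.9 -0.5 -1.5] g 0.644 q [ 1.11  0.49 -0.59  1.83  0.33  0.92  1.32]
top at TCP+44.7 2569
z -20 xmin [-44.9 -44.6 -44.3]
z -10 xmin [-44.8 -44.7 -44.3]
z 10 xmin [-44.9 -44.9 -44.6]
z 20 xmin [-44.9 -44.6 -44.3]
x -40 z [-27.5 -27.3  27.3  27.7]
x -35 z [-27.7 -27.4  27.5  27.8]
x -30 z [-27.7 -27.3  27.7  28. ]
x -25 z [-27.8 -27.6  27.3  27.6]
x -20 z [-28.1 -27.8  27.7  27.8]
4433 32.93391444825699 [array([-20.1,  15.6]), array([-17.9,  17.8])]
t 13.40 p [ 438.9 -363.8  126.7] jawyaw 54.88 tilt [0.18 0.06] F [ 0.9 -0.5 -1.5] g 0.644 q [ 1.11  0.49 -0.59  1.83  0.33  0.92  1.32]
[[-22.2,0.4,35.3,0,-0.06,0],[-20,0.4,36.6,0,-0.06,0],[-17.8,0.4,37.7,0,-0.06,0],[-15.5,0.4,38.7,0,-0.06,0],[-13.1,0.4,39.6,0,-0.06,0],[-10.7,0.4,40.3,0,-0.06,0],[-8.2,0.4,40.9,0,-0.06,0],[-5.8,0.4,41.3,0,-0.06,0]]
[[-3.3,0.4,41.6,0,-0.06,0],[-0.7,0.4,41.7,0,-0.06,0],[1.8,0.4,41.7,0,-0.06,0],[4.3,0.4,41.5,0,-0.06,0],[6.8,0.4,41.1,0,-0.06,0],[9.3,0.4,40.6,0,-0.06,0],[11.7,0.4,40,0,-0.06,0],[14.1,0.4,39.2,0,-0.06,0]]
[[16.5,0.4,38.3,0,-0.06,0]]
```

View pics/w16.png

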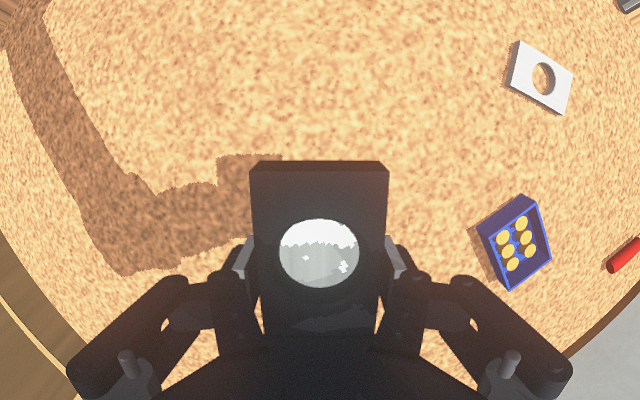

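Emit:
{"op": "carry_out", "data": {
  "plan": [
    [-22.2,0.4,35.3,0,-0.06,0],
    [-20,0.4,36.6,0,-0.06,0],
    [-17.8,0.4,37.7,0,-0.06,0],
    [-15.5,0.4,38.7,0,-0.06,0],
    [-13.1,0.4,39.6,0,-0.06,0],
    [-10.7,0.4,40.3,0,-0.06,0],
    [-8.2,0.4,40.9,0,-0.06,0],
    [-5.8,0.4,41.3,0,-0.06,0]
  ]
}}

```text
clock: 14.2
position: [0.4471, -0.0257, 0.1112]
tcp_rot: [-0.704, 0.05, -0.042, 0.707]
ft_force: [0.0, 0.5, -0.9]
grip_width: 0.646
```

Run:
```python
from h import *
plan(476.9,345,110,113.8,step=44)
```

```text
t 14.20 p [447.1 -25.7 111.2] jawyaw 82.52 tilt [-0.67  0.19] F [ 0.   0.5 -0.9] g 0.646 q [ 0.71  0.37 -0.82  2.11  0.37  0.82  1.1 ]
[[-2.1,0.3,41.3,-0.001,-0.061,-0.001],[0.4,0.3,41.3,-0.001,-0.061,-0.001],[2.9,0.2,41.2,-0.001,-0.061,-0.001],[5.4,0.2,41,-0.001,-0.061,-0.001],[7.9,0.2,40.6,-0.001,-0.061,-0.001],[10.3,0.2,40,-0.001,-0.061,-0.001],[12.7,0.2,39.3,-0.001,-0.061,-0.001],[15.1,0.2,38.5,-0.001,-0.061,-0.001]]
[[17.4,0.1,37.5,-0.001,-0.061,-0.001]]
```

Emit:
{"op": "carry_out", "data": {
  "plan": [
    [-2.1,-1,41.3,-0.001,-0.061,-0.001],
    [0.4,-1,41.3,-0.001,-0.061,-0.001],
    [2.9,-1,41.2,-0.001,-0.061,-0.001],
    [5.4,-1,41,-0.001,-0.061,-0.001],
    [7.9,-1,40.6,-0.001,-0.061,-0.001],
    [10.3,-1,40,-0.001,-0.061,-0.001],
    [12.7,-1,39.3,-0.001,-0.061,-0.001],
    [10,0,20,0,-0.04,0]
  ]
}}

```text
clock: 15.0
position: [0.4595, 0.298, 0.1055]
tcp_rot: [-0.694, -0.118, 0.135, 0.697]
ft_force: [-0.0, 0.0, -0.5]
grip_width: 0.638
```

Emit:
{"op": "carry_out", "data": {
  "plan": [
    [0,0,0,0,0,0]
  ]
}}

```text
clock: 15.1
position: [0.4576, 0.302, 0.1039]
tcp_rot: [-0.693, -0.119, 0.138, 0.698]
ft_force: [0.7, -1.1, -0.4]
grip_width: 0.641
```

Run:
```python
from h import *
plan(476.9,345,75,113.8,step=40)
```

```text
t 15.10 p [457.6 302.  103.9] jawyaw 110.96 tilt [-1.42  0.66] F [ 0.7 -1.1 -0.4] g 0.641 q [ 0.06  0.61 -0.9   1.87  0.55  0.96  0.85]
[[17.1,14.2,16.5,-0.006,-0.025,-0.012],[17.3,14.3,16.1,-0.006,-0.025,-0.012]]
```

Emit:
{"op": "carry_out", "data": {
  "plan": [
    [17.1,12,16.5,-0.006,-0.025,-0.012],
    [17.3,12,16.1,-0.006,-0.025,-0.012],
    [0,0,0,0,0,0],
    [0,0,0,0,0,0]
  ]
}}

```text
clock: 15.5
position: [0.4736, 0.341, 0.0713]
tcp_rot: [0.694, 0.142, -0.15, -0.69]
ft_force: [0.7, -0.4, -1.9]
grip_width: 0.64
```

Run:
```python
from h import *
plan(476.9,345,58,113.8,step=40)
look('w17')
```

```text
t 15.50 p [473.6 341.   71.3] jawyaw 113.82 tilt [-0.69 -0.17] F [ 0.7 -0.4 -1.9] g 0.640 q [-0.05  0.7  -0.85  1.81  0.63  0.95  0.81]
[[4.7,13.2,2.4,0.003,0,-0.012]]
```

View pics/w17.png

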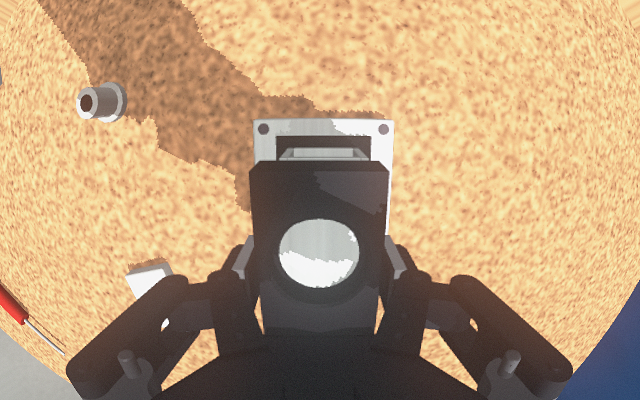

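The nest is above the riser, aligned and about 22 mm high.

Emit:
{"op": "carry_out", "data": {
  "plan": [
    [4.7,13,2.4,0.003,0,-0.012],
    [0,3,0,0,0,0],
    [0,0,0,0,0,0]
  ]
}}

```text
clock: 15.85
position: [0.4769, 0.3404, 0.0545]
tcp_rot: [0.693, 0.144, -0.145, -0.691]
ft_force: [-1.0, 0.4, -1.1]
grip_width: 0.642
```

Run:
```python
from h import *
plan(476.9,345,50,113.8,step=40)
```

```text
t 15.85 p [476.9 340.4  54.5] jawyaw 113.55 tilt [-0.13 -0.13] F [-1.   0.4 -1.1] g 0.642 q [-0.06  0.71 -0.83  1.82  0.66  0.91  0.79]
[[1.8,4.5,4.2,0.002,-0.004,-0.002]]
```

Emit:
{"op": "carry_out", "data": {
  "plan": [
    [1.8,3,4.3,0.002,-0.004,-0.002],
    [0,0,0,0,0,0],
    [0,0,0,0,0,0]
  ]
}}

```text
clock: 16.15
position: [0.4777, 0.3441, 0.0525]
tcp_rot: [0.692, 0.145, -0.145, -0.692]
ft_force: [-0.3, -0.4, -1.1]
grip_width: 0.645
```

Run:
```python
from h import *
plan(476.9,345,46.5,113.8,step=40)
look('w18')
```

```text
t 16.15 p [477.7 344.1  52.5] jawyaw 113.67 tilt [ 0.03 -0.05] F [-0.3 -0.4 -1.1] g 0.645 q [-0.07  0.72 -0.82  1.81  0.66  0.91  0.79]
[[-0.3,6,1.2,0.001,-0.002,0.001]]
```

View pics/w18.png

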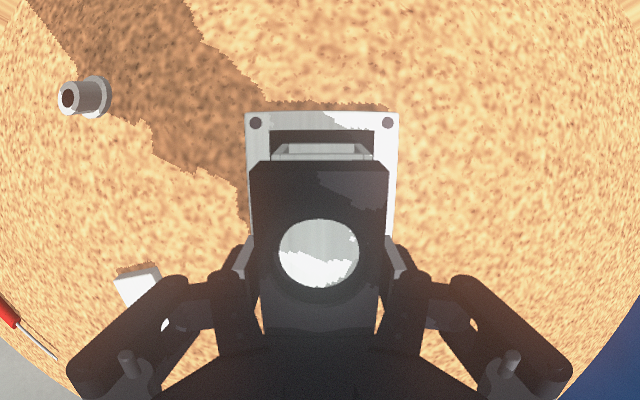

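Emit:
{"op": "carry_out", "data": {
  "plan": [
    [-0.3,4,1.2,0,-0.002,0],
    [0,2,0,0,0,0],
    [0,1,0,0,0,0]
  ]
}}

```text
clock: 16.5
position: [0.477, 0.3457, 0.0475]
tcp_rot: [0.693, 0.147, -0.145, -0.691]
ft_force: [-3.3, -5.1, 13.9]
grip_width: 0.644
```

Run:
```python
from h import *
plan(476.9,345,46,113.8,step=40)
```

```text
t 16.50 p [477.  345.7  47.5] jawyaw 113.82 tilt [ 0.1  -0.13] F [-3.3 -5.1 13.9] g 0.644 q [-0.07  0.73 -0.82  1.82  0.67  0.9   0.78]
[[-0.4,1.5,-0.6,0.002,0,0.002]]
```

Emit:
{"op": "carry_out", "data": {
  "plan": [
    [0,0,-0.5,0,0,0],
    [0,0,0,0,0,0]
  ]
}}

```text
clock: 16.7
position: [0.4773, 0.3455, 0.0478]
tcp_rot: [0.692, 0.147, -0.145, -0.691]
ft_force: [1.3, 0.1, -0.2]
grip_width: 0.64
```

Emit:
{"op": "carry_out", "data": {
  "plan": [
    [0,0,0,0,0,0],
    [0,0,0,0,0,0],
    [0,0,0,0,0,0],
    [0,0,0,0,0,0]
  ],
  "claw": 85
}}

```text
clock: 17.1
position: [0.4773, 0.3459, 0.0476]
tcp_rot: [0.692, 0.147, -0.145, -0.691]
ft_force: [0.6, 0.8, -0.1]
grip_width: 0.999
```

Emit:
{"op": "carry_out", "data": {
  "plan": [
    [0,-20,0,0,0,0],
    [0,-40,0,0,0,0],
    [0,-35,0,0,0,0],
    [0,-10,0,0,0,0],
    [0,0,0,0,0,0]
  ]
}}

```text
clock: 17.6
position: [0.4758, 0.3453, 0.1542]
tcp_rot: [0.693, 0.146, -0.147, -0.691]
ft_force: [-0.2, -0.6, 0.2]
grip_width: 0.995
```

```bash
cat >> h.py <<'E'
def bush(im,W,cx,cy,zlo,zhi,rad=.03):
    P=W.reshape(-1,3);m=(P[:,2]>zlo)&(P[:,2]<zhi)&(np.hypot(P[:,0]-cx,P[:,1]-cy)<rad)
    c,r=cv2.minEnclosingCircle((P[m][:,:2]*1000).astype(np.float32));print('circle',np.round(c,1),round(r,1),m.sum())
E
python3 - <<'E'
from h import *
s,r=state()
for n in ('wrist','side'):
    im,W=look(n+'19',n); print(n)
    rect(W,.086,.095,.4746,.3446)
    if n=='wrist': rect(W,.014,.024,.4746,.3446,.09)
    bush(im,W,.468,.140,.031,.041)
    if n=='wrist':
        P=W.reshape(-1,3);m=(im.min(2)>110).reshape(-1)&(np.hypot(P[:,0]-.4746,P[:,1]-.3446)<.03)&(P[:,2]>.074)&(P[:,2]<.084)
        c=cv2.minAreaRect((P[m][:,:2]*1000).astype(np.float32));print('disc',c,np.median(P[m][:,2]))
plan(468,140,130,150,step=44)
plan(468,140,130,60,step=44)
E
```

```text
t 17.60 p [475.8 345.3 154.2] jawyaw 113.88 tilt [-0.08 -0.11] F [-0.2 -0.6  0.2] g 0.995 q [ 0.    0.6  -0.92  1.75  0.54  1.07  0.88]
wrist
5404 z 91.1 [474.4 344. ] [85.8 56.6] ang 23.5
5018 z 19.2 [475.  344.4] [130.7 100.8] ang 23.9
circle [468.7 140.1] 13.7 439
disc ((474.9237365722656, 343.8982849121094), (38.172054290771484, 37.772254943847656), 25.294374465942383) 0.07951870531895754
side
1405 z 91.1 [474.  344.1] [85.4 57.8] ang 23.8
circle [0. 0.] 0.0 0
t 17.70 p [475.1 344.6 152.4] jawyaw 113.89 tilt [-0.23 -0.13] F [-0.6  0.  -0.6] g 0.996 q [ 0.    0.6  -0.92  1.75  0.54  1.07  0.88]
[[-17.8,4.6,-36.8,0,-0.126,-0.001],[-22.3,4.6,-34.3,0,-0.126,-0.001],[-26.5,4.6,-31.2,0,-0.126,-0.001],[-30.2,4.5,-27.6,0,-0.126,-0.001],[-33.4,4.5,-23.6,0,-0.126,-0.001]]
t 17.70 p [475.1 344.6 152.4] jawyaw 113.89 tilt [-0.23 -0.13] F [-0.6  0.  -0.6] g 0.996 q [ 0.    0.6  -0.92  1.75  0.54  1.07  0.88]
[[-12.7,3.3,-26.3,0.001,0.134,0],[-9.1,3.3,-27.8,0.001,0.134,0],[-5.3,3.3,-28.7,0.001,0.134,0],[-1.4,3.3,-29.2,0.001,0.134,0],[2.5,3.2,-29.1,0.001,0.134,0],[6.4,3.2,-28.5,0.001,0.134,0],[10.2,3.2,-27.4,0.001,0.134,0]]
```

View pics/wrist19.png

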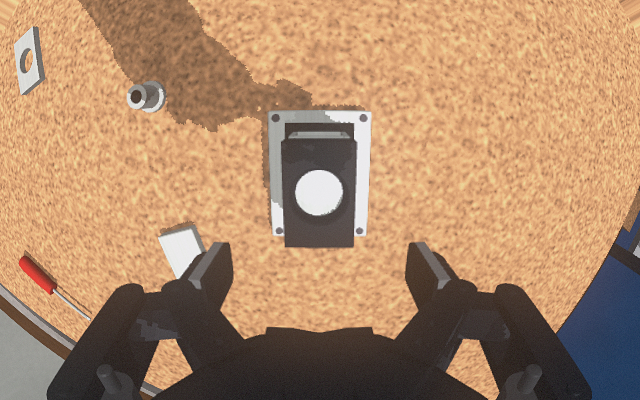

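The nest sits on the riser within 0.5 mm, with its pocket up (pale disc at (319,192)). Next is the bushing; the jaw yaw stays as it is.

Run:
```python
from h import *
plan(468.4,140,70,113.8,step=42)
```

```text
t 17.70 p [475.1 344.6 152.4] jawyaw 113.89 tilt [-0.23 -0.13] F [-0.6  0.  -0.6] g 0.996 q [ 0.    0.6  -0.92  1.75  0.54  1.07  0.88]
[[-14.8,13.9,-30.7,0,0,-0.001],[-14.8,13.8,-30.7,0,0,-0.001],[-14.8,13.8,-30.7,0,0,-0.001],[-14.8,13.8,-30.7,0,0,-0.001],[-14.8,13.8,-30.7,0,0,-0.001],[-14.8,13.8,-30.7,0,0,-0.001]]
```

Emit:
{"op": "carry_out", "data": {
  "plan": [
    [-14.8,5,-30.7,0,0,-0.001],
    [-14.8,10,-30.7,0,0,-0.001],
    [-14.8,14,-30.7,0,0,-0.001],
    [-14.8,14,-30.7,0,0,-0.001],
    [-14.8,14,-30.7,0,0,-0.001],
    [-11,10,-22,0,0,0],
    [0,0,0,0,0,0],
    [0,0,0,0,0,0]
  ]
}}

```text
clock: 18.5
position: [0.4582, 0.1405, 0.0711]
tcp_rot: [-0.691, -0.141, 0.154, 0.692]
ft_force: [0.9, 0.5, 0.5]
grip_width: 0.996
```

Run:
```python
from h import *
plan(468.4,140,30,113.8,step=42)
im,W=look('w20')
for z in (.033,.030): bush(im,W,.468,.140,z,.041)
bush(im,W,.468,.140,.005,.011)
```

```text
t 18.50 p [458.2 140.5  71.1] jawyaw 114.04 tilt [-1.02  0.28] F [0.9 0.5 0.5] g 0.996 q [ 0.38  0.55 -0.9   2.05  0.58  0.83  1.13]
[[4.9,20.5,-2.4,-0.002,0.002,-0.009],[4.8,20.5,-2.3,-0.002,0.002,-0.009]]
circle [468.1 139.2] 13.4 1051
circle [468.1 139.2] 13.4 1098
circle [467.5 139.4] 18.1 545
```

View pics/w20.png

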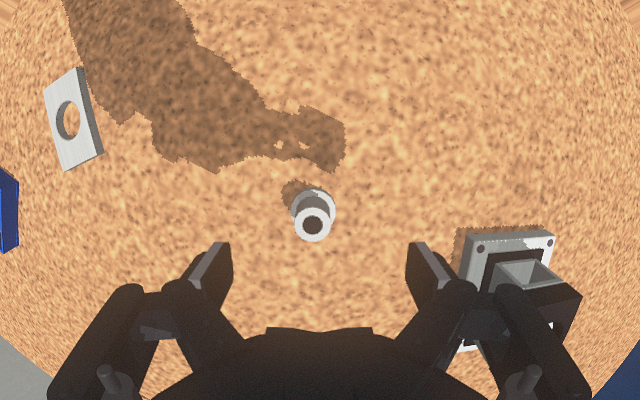

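The bushing, with its bore at (312,225), is between the jaws. Descend to TCP z≈−8.

Emit:
{"op": "carry_out", "data": {
  "plan": [
    [4.9,28,-2.7,-0.002,0,-0.009],
    [4.8,28,-2.6,-0.002,0,-0.009],
    [0,12,0,0,0,0],
    [0,5,0,0,0,0],
    [0,0,0,0,0,0]
  ]
}}

```text
clock: 19.05
position: [0.4698, 0.1468, -0.003]
tcp_rot: [-0.69, -0.151, 0.149, 0.693]
ft_force: [-0.1, -0.2, -0.6]
grip_width: 0.996
```

Run:
```python
from h import *
plan(468.2,139.5,-8,113.8,step=42)
```

```text
t 19.05 p [469.8 146.8  -3. ] jawyaw 114.48 tilt [0.26 0.2 ] F [-0.1 -0.2 -0.6] g 0.996 q [ 0.27  0.67 -0.77  2.07  0.74  0.69  1.01]
[[-4.5,4.9,-5.9,-0.003,0.012,0.005]]
```

Emit:
{"op": "carry_out", "data": {
  "plan": [
    [-4.5,4.5,-6,-0.003,0.012,0.005],
    [0,0,0,0,0,0],
    [0,0,0,0,0,0]
  ]
}}

```text
clock: 19.35
position: [0.4693, 0.1404, -0.0058]
tcp_rot: [-0.692, -0.147, 0.145, 0.692]
ft_force: [0.1, 0.2, 0.8]
grip_width: 0.996
```

Run:
```python
from h import *
plan(468.2,139.5,-8,113.8,step=42)
```

```text
t 19.35 p [469.3 140.4  -5.8] jawyaw 113.81 tilt [ 0.12 -0.  ] F [0.1 0.2 0.8] g 0.996 q [ 0.27  0.67 -0.76  2.07  0.74  0.68  1.  ]
[[-1.3,2.1,-0.4,0,0,0.002]]
```

Emit:
{"op": "carry_out", "data": {
  "plan": [
    [-1.3,2.5,-0.4,0,0,0.002],
    [0,0,0,0,0,0]
  ]
}}

```text
clock: 19.55
position: [0.469, 0.1391, -0.0076]
tcp_rot: [0.692, 0.146, -0.145, -0.692]
ft_force: [0.3, 0.8, 0.0]
grip_width: 0.997
```

Emit:
{"op": "carry_out", "data": {
  "plan": [
    [0,0,0,0,0,0],
    [0,0,0,0,0,0],
    [0,0,0,0,0,0],
    [0,0,0,0,0,0],
    [0,0,0,0,0,0],
    [0,0,0,0,0,0]
  ],
  "claw": 15
}}

```text
clock: 20.15
position: [0.4695, 0.1391, -0.0069]
tcp_rot: [0.692, 0.146, -0.145, -0.692]
ft_force: [-0.6, -0.8, -1.2]
grip_width: 0.275
```

Run:
```python
from h import *
state();look('w21')
```

```text
t 20.15 p [469.5 139.1  -6.9] jawyaw 113.75 tilt [ 0.14 -0.08] F [-0.6 -0.8 -1.2] g 0.275 q [ 0.27  0.67 -0.75  2.08  0.75  0.68  1.  ]
```

View pics/w21.png

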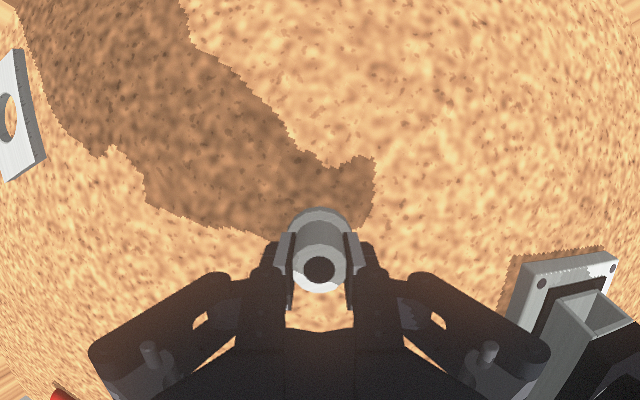

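Gripped on the neck. Lift.

Emit:
{"op": "carry_out", "data": {
  "plan": [
    [0,-30,0,0,0,0],
    [0,-45,0,0,0,0],
    [0,-45,0,0,0,0],
    [0,-10,0,0,0,0],
    [0,0,0,0,0,0],
    [0,0,0,0,0,0]
  ]
}}

```text
clock: 20.8
position: [0.4662, 0.1379, 0.1237]
tcp_rot: [0.692, 0.144, -0.147, -0.692]
ft_force: [0.4, -0.3, -2.0]
grip_width: 0.275
```

Run:
```python
from h import *
s,r=state()
im,W=look('w22')
q=r.inv().apply(np.nan_to_num(W.reshape(-1,3)-s['position'],nan=9))*1000
sel=(abs(q[:,0])<25)&(abs(q[:,2])<11)&(-q[:,1]>35)&(-q[:,1]<55)
h,e=np.histogram(-q[sel,1],40,(35,55));print(h.argmax(),e[h.argmax()],h.max())
top=np.median(-q[sel&(abs(-q[:,1]-e[h.argmax()])<1.5),1]);t=q[(abs(-q[:,1]-top)<1.5)&(abs(q[:,0])<25)&(abs(q[:,2])<12.5)]
print(top,cv2.minEnclosingCircle(t[:,[0,2]].astype(np.float32)),np.percentile(t[:,0],[1,99]))
dk=(im.max(2)<60).reshape(-1)&(np.hypot(q[:,0],q[:,2])<11)&(abs(-q[:,1]-top)<4)
print('bore',dk.sum(),np.percentile(q[dk][:,0],[2,98]),np.percentile(q[dk][:,2],[2,98]))
plan(474.6,344,140,113.8,step=42)
```

```text
t 20.80 p [466.2 137.9 123.7] jawyaw 113.76 tilt [-0.28  0.04] F [ 0.4 -0.3 -2. ] g 0.275 q [ 0.45  0.47 -0.97  2.02  0.5   0.91  1.2 ]
16 43.0 708
43.15792165909667 ((-1.2036857604980469, -0.18293926119804382), 15.67043399810791) [-13.2889998   10.91765345]
bore 1 [5.44791631 5.44791631] [0.81973447 0.81973447]
t 20.85 p [465.9 137.8 123.3] jawyaw 113.77 tilt [-0.34  0.05] F [ 0.2  0.7 -0.6] g 0.274 q [ 0.45  0.47 -0.97  2.02  0.5   0.91  1.2 ]
[[18.2,-3.4,37,0,0,-0.001],[18.2,-3.4,37,0,0,-0.001],[18.2,-3.4,37,0,0,-0.001],[18.2,-3.4,37,0,0,-0.001],[18.2,-3.4,37,0,0,-0.001]]
```

View pics/w22.png

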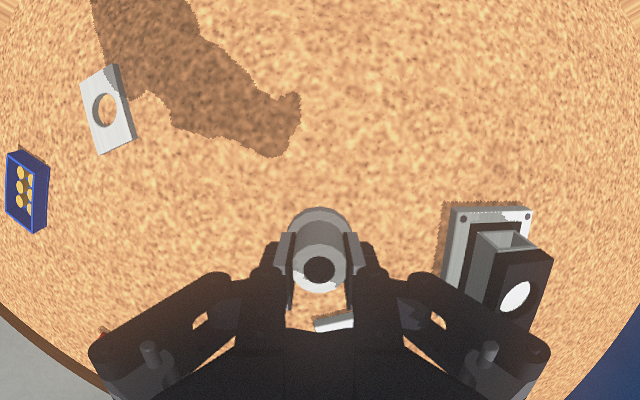

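Emit:
{"op": "carry_out", "data": {
  "plan": [
    [18.2,-2,37,0,0,-0.001],
    [18.2,-2,37,0,0,-0.001],
    [18.2,-2,37,0,0,-0.001],
    [18.2,0,37,0,0,-0.001],
    [12,0,22,0,0,-0.001],
    [0,0,0,0,0,0],
    [0,0,0,0,0,0]
  ]
}}

```text
clock: 21.55
position: [0.4691, 0.3263, 0.1125]
tcp_rot: [0.695, 0.135, -0.152, -0.69]
ft_force: [-0.5, -1.0, -2.6]
grip_width: 0.271
```

Run:
```python
from h import *
plan(475.7,344.5,100,113.8,step=42)
```

```text
t 21.55 p [469.1 326.3 112.5] jawyaw 113.40 tilt [-1.44 -0.06] F [-0.5 -1.  -2.6] g 0.271 q [ 0.01  0.64 -0.9   1.8   0.57  1.01  0.86]
[[13.6,12.1,14.1,0.001,-0.007,-0.025]]
```

Emit:
{"op": "carry_out", "data": {
  "plan": [
    [13.6,8,14,0.001,-0.007,-0.025],
    [0,0,0,0,0,0],
    [0,0,0,0,0,0]
  ]
}}

```text
clock: 21.85
position: [0.4747, 0.3392, 0.0998]
tcp_rot: [0.694, 0.143, -0.147, -0.69]
ft_force: [0.7, -0.7, -1.3]
grip_width: 0.274
```

Run:
```python
from h import *
plan(475.7,344.5,90,113.8,step=42)
look('w23')
```

```text
t 21.85 p [474.7 339.2  99.8] jawyaw 113.67 tilt [-0.43 -0.23] F [ 0.7 -0.7 -1.3] g 0.274 q [-0.02  0.66 -0.88  1.8   0.6   0.99  0.83]
[[3.2,9.7,4.5,0.004,-0.002,-0.007]]
```

View pics/w23.png

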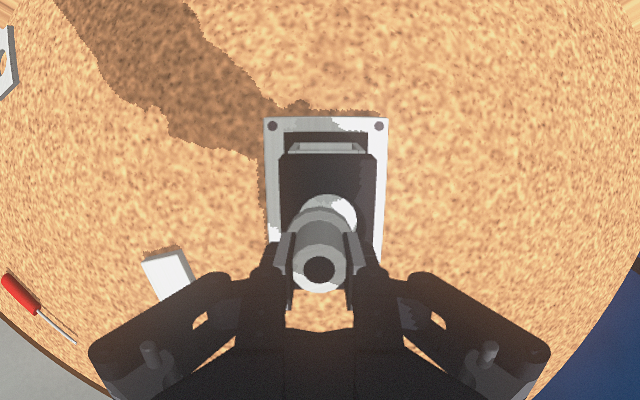

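The bushing is above the pocket, about 5 mm short in the jaw direction. I'll correct that before going into the pocket.

Emit:
{"op": "carry_out", "data": {
  "plan": [
    [3.2,6,4.8,0.004,-0.002,-0.007],
    [0,0,0,0,0,0],
    [0,0,0,0,0,0]
  ]
}}

```text
clock: 22.2
position: [0.4766, 0.342, 0.0932]
tcp_rot: [0.693, 0.144, -0.145, -0.692]
ft_force: [-0.9, 0.3, -1.8]
grip_width: 0.277
```

Run:
```python
from h import *
plan(475.7,344.5,80,113.8,step=42)
```

```text
t 22.20 p [476.6 342.   93.2] jawyaw 113.57 tilt [-0.05 -0.08] F [-0.9  0.3 -1.8] g 0.277 q [-0.03  0.67 -0.87  1.8   0.61  0.97  0.82]
[[0.2,13.2,2.7,0.001,-0.004,-0.001]]
```

Emit:
{"op": "carry_out", "data": {
  "plan": [
    [0.2,7,2.7,0.001,-0.003,-0.001],
    [0,3,0.3,0,0,0],
    [0,0,0,0,0,0]
  ]
}}

```text
clock: 22.5
position: [0.4759, 0.3444, 0.0826]
tcp_rot: [0.692, 0.145, -0.145, -0.692]
ft_force: [-0.1, -0.9, -2.0]
grip_width: 0.275
```

Run:
```python
from h import *
plan(475.7,344.5,75,113.8,step=42)
look('w24')
```

```text
t 22.50 p [475.9 344.4  82.6] jawyaw 113.70 tilt [ 0.03 -0.04] F [-0.1 -0.9 -2. ] g 0.275 q [-0.04  0.68 -0.86  1.8   0.63  0.95  0.81]
[[-0.2,7.6,0.2,0.001,-0.002,0.001]]
```

View pics/w24.png

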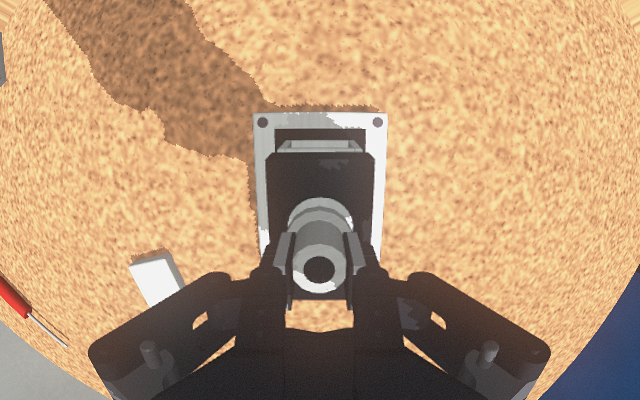

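The flange is centred and just entering the pocket mouth. Lowering gently.

Emit:
{"op": "carry_out", "data": {
  "plan": [
    [-0.2,5,0.2,0,-0.002,0],
    [0,3,0,0,0,0],
    [0,2,0,0,0,0]
  ]
}}

```text
clock: 22.85
position: [0.4758, 0.345, 0.0724]
tcp_rot: [0.692, 0.147, -0.146, -0.692]
ft_force: [-0.4, 0.3, -1.8]
grip_width: 0.277
```

Run:
```python
from h import *
plan(475.7,344.5,72.3,113.8,step=42)
```

```text
t 22.85 p [475.8 345.   72.4] jawyaw 113.84 tilt [ 0.08 -0.03] F [-0.4  0.3 -1.8] g 0.277 q [-0.05  0.69 -0.85  1.81  0.64  0.94  0.8 ]
[[-0.3,0.1,-0.4,0.001,0.001,0.001]]
```

Emit:
{"op": "carry_out", "data": {
  "plan": [
    [-0.3,2,-0.4,0,0,0],
    [0,1,0,0,0,0]
  ]
}}

```text
clock: 23.05
position: [0.4759, 0.3451, 0.0721]
tcp_rot: [0.692, 0.147, -0.145, -0.691]
ft_force: [-2.2, -3.3, 6.1]
grip_width: 0.274
```

Emit:
{"op": "carry_out", "data": {
  "plan": [
    [0,0,0,0,0,0],
    [0,0,0,0,0,0],
    [0,0,0,0,0,0],
    [0,0,0,0,0,0],
    [0,0,0,0,0,0],
    [0,0,0,0,0,0]
  ],
  "claw": 85
}}

```text
clock: 23.65
position: [0.4766, 0.3459, 0.0726]
tcp_rot: [0.692, 0.148, -0.145, -0.692]
ft_force: [-1.0, -0.2, 0.2]
grip_width: 0.997
```

Emit:
{"op": "carry_out", "data": {
  "plan": [
    [0,-20,0,0,0,0],
    [0,-40,0,0,0,0],
    [0,-20,0,0,0,0],
    [0,0,0,0,0,0]
  ]
}}

```text
clock: 24.05
position: [0.4751, 0.3452, 0.1534]
tcp_rot: [0.692, 0.147, -0.146, -0.691]
ft_force: [-0.0, -0.5, 0.1]
grip_width: 0.997
```

Run:
```python
from h import *
s,r=state()
for n in ('wrist','side'):
    im,W=look(n+'25',n); print(n)
    rect(W,.087,.095,.4746,.3446)
    bush(im,W,.4746,.344,.110,.121)
    rect(W,.010,.018,.4825,-.1008)
plan(482.5,-100.8,140,129.5-180,step=42)
plan(482.5,-100.8,140,129.5,step=42)
```

```text
t 24.05 p [475.1 345.2 153.4] jawyaw 113.89 tilt [ 0.01 -0.08] F [-0.  -0.5  0.1] g 0.997 q [ 0.01  0.6  -0.93  1.76  0.54  1.07  0.88]
wrist
5625 z 91.1 [474.7 344. ] [85.  56.7] ang 23.8
circle [475.1 344.4] 13.2 1089
908 z 11.8 [ 482.  -100.2] [86.4 54.6] ang 39.2
side
1436 z 91.1 [474.1 343.9] [85.5 57.7] ang 24.1
circle [475.3 344.6] 13.4 280
0 z nan [0. 0.] [0. 0.] ang 0.0
t 24.15 p [474.2 344.  151. ] jawyaw 113.88 tilt [-0.17 -0.13] F [-0.9  0.3 -0.2] g 0.997 q [ 0.    0.6  -0.93  1.76  0.54  1.07  0.87]
[[-8.6,0.6,-20.5,0,0.143,0],[-5.6,0.6,-21.5,0,0.143,0],[-2.5,0.6,-22.1,0,0.143,0],[0.7,0.6,-22.2,0,0.143,0],[3.9,0.6,-21.9,0,0.143,0],[7,0.6,-21.1,0,0.143,0],[9.9,0.6,-19.9,0,0.143,0],[12.7,0.6,-18.3,0,0.143,0]]
[[15.2,0.6,-16.3,0,0.143,0],[17.3,0.6,-13.9,0,0.143,0],[19.1,0.6,-11.3,0,0.143,0],[20.6,0.6,-8.5,0,0.143,0],[21.6,0.6,-5.4,0,0.143,0],[22.1,0.6,-2.3,0,0.143,0],[22.2,0.5,0.9,0,0.143,0],[21.9,0.5,4,0,0.143,0]]
[[21.1,0.5,7.1,0,0.143,0],[19.8,0.5,10.1,0,0.143,0],[18.2,0.5,12.8,0,0.143,0],[16.2,0.5,15.3,0,0.143,0]]
t 24.15 p [474.2 344.  151. ] jawyaw 113.88 tilt [-0.17 -0.13] F [-0.9  0.3 -0.2] g 0.997 q [ 0.    0.6  -0.93  1.76  0.54  1.07  0.87]
[[-15.7,1.1,-37.3,0,-0.025,0],[-16.6,1.1,-36.9,0,-0.025,0],[-17.5,1.1,-36.5,0,-0.025,0],[-18.4,1.1,-36,0,-0.025,0],[-19.3,1.1,-35.5,0,-0.025,0],[-20.2,1.1,-35.1,0,-0.025,0],[-21,1.1,-34.5,0,-0.025,0],[-21.9,1,-34,0,-0.025,0]]
[[-22.7,1,-33.5,0,-0.025,0],[-23.5,1,-32.9,0,-0.025,0],[-24.3,1,-32.3,0,-0.025,0]]
  return _methods._mean(a, axis=axis, dtype=dtype,
  ret = ret.dtype.type(ret / rcount)
```

View pics/wrist25.png

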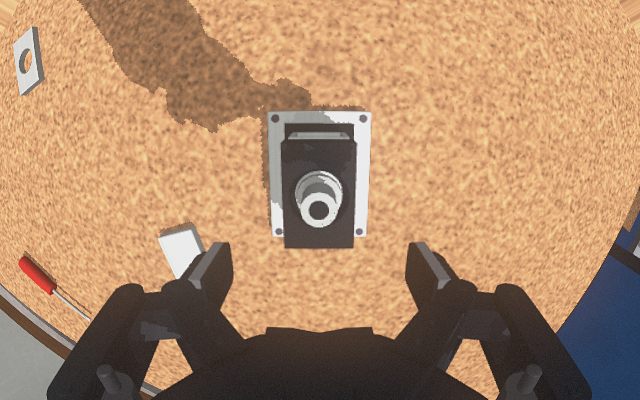

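The bushing is seated and centred within 1 mm of the nest. Now the plate.

Emit:
{"op": "carry_out", "data": {
  "plan": [
    [-15.7,1.1,-37.3,0,-0.025,0],
    [-16.6,1.1,-36.9,0,-0.025,0],
    [-17.5,1.1,-36.5,0,-0.025,0],
    [-18.4,1.1,-36,0,-0.025,0],
    [-19.3,1.1,-35.5,0,-0.025,0],
    [-20.2,1.1,-35.1,0,-0.025,0],
    [-21,1.1,-34.5,0,-0.025,0],
    [-21.9,1,-34,0,-0.025,0]
  ]
}}

```text
clock: 24.95
position: [0.4743, 0.0153, 0.1318]
tcp_rot: [-0.669, -0.217, 0.228, 0.674]
ft_force: [0.5, -0.4, -0.1]
grip_width: 0.993
```

Run:
```python
from h import *
plan(482.5,-100.8,90,129.5,step=42)
```

```text
t 24.95 p [474.3  15.3 131.8] jawyaw 126.61 tilt [-0.73  0.62] F [ 0.5 -0.4 -0.1] g 0.993 q [ 0.77  0.48 -1.04  2.03  0.5   0.94  1.67]
[[-20.7,13.8,-32.8,-0.004,-0.017,-0.004],[-21.3,13.9,-32.4,-0.004,-0.017,-0.004],[-21.9,13.9,-32,-0.004,-0.017,-0.004]]
```

Emit:
{"op": "carry_out", "data": {
  "plan": [
    [-20.7,12,-32.8,-0.004,-0.017,-0.004],
    [-21.3,12,-32.4,-0.004,-0.017,-0.004],
    [-10,12,-12,-0.004,0,-0.004],
    [0,0,0,0,0,0],
    [0,0,0,0,0,0]
  ]
}}

```text
clock: 25.45
position: [0.4739, -0.0874, 0.0884]
tcp_rot: [-0.667, -0.228, 0.233, 0.67]
ft_force: [0.1, 0.8, 0.8]
grip_width: 0.998
```

Run:
```python
from h import *
plan(482.5,-100.8,60,129.5,step=42)
im,W=look('w26');rect(W,.009,.018,.4825,-.1008)
```

```text
t 25.45 p [473.9 -87.4  88.4] jawyaw 128.02 tilt [-0.36  0.36] F [0.1 0.8 0.8] g 0.998 q [ 0.91  0.55 -0.97  2.05  0.6   0.87  1.83]
[[-1.3,28.3,-16,-0.006,-0.026,-0.006]]
5104 z 12.1 [ 482.7 -100.9] [86.4 52.8] ang 39.4
```

View pics/w26.png

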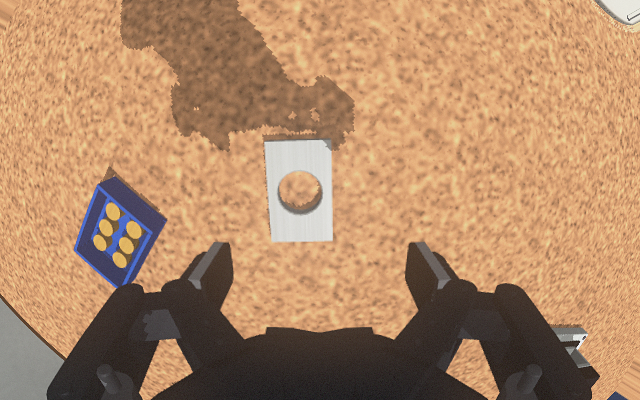

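Run:
```python
from h import *
# w16 pose: p (438.9,-363.9,127.2), yaw 54.9 ; w7 pose (653.2,-6.2,58.4) yaw 54.5 ; w22 (466,137.9,123.6) 113.8; open w20 (458.2,140.5,71.1)
for n,p,y,lo,hi in (('w16',(438.9,-363.9,127.2),54.9,28.7,40),('w7',(653.2,-6.2,58.4),54.5,26,40),('w22',(466.1,137.9,123.6),113.8,13,25),('w13',(425.6,-333,112.9),55.5,42,60)):
    W=np.load(f'pics/{n}.npz')['W'].reshape(-1,3);q=Rt(y).inv().apply(np.nan_to_num(W-np.array(p)/1000,nan=9))*1000
    for sg in (-1,1):
        t=q[(sg*q[:,2]>lo)&(sg*q[:,2]<hi)&(abs(q[:,0])<13)&(-q[:,1]>5)&(-q[:,1]<60)]
        print(n,sg,len(t),np.percentile(-t[:,1],[0,1,5,20]).round(1) if len(t) else '')
plan(482.7,-100.9,10,129.4,step=42)
```

```text
w16 -1 573 [27.6 29.6 31.9 37.3]
w16 1 568 [27.8 29.1 31.6 37.5]
w7 -1 566 [28.5 29.6 32.7 39. ]
w7 1 571 [27.7 29.7 32.2 39. ]
w22 -1 1026 [ 8.  11.2 15.  31. ]
w22 1 788 [ 7.5 11.  15.4 30.7]
w13 -1 401 [36.9 37.4 39.  43.8]
w13 1 1380 [32.3 33.6 35.9 41.1]
t 25.50 p [473.8 -87.2  88.5] jawyaw 128.07 tilt [-0.38  0.35] F [ 0.1 -0.1 -0.2] g 0.992 q [ 0.91  0.55 -0.97  2.05  0.6   0.87  1.83]
[[-0.5,39.2,-8.4,-0.003,-0.012,-0.003],[-0.7,39.2,-8.3,-0.003,-0.012,-0.003]]
```

Emit:
{"op": "carry_out", "data": {
  "plan": [
    [-0.5,39,-8.4,-0.003,-0.012,-0.003],
    [-0.7,39,-8.3,-0.003,-0.012,-0.003],
    [0,20,0,0,0,0],
    [0,6,0,0,0,0],
    [0,0,0,0,0,0]
  ]
}}

```text
clock: 26.0
position: [0.4888, -0.0907, -0.0147]
tcp_rot: [0.664, 0.247, -0.241, -0.664]
ft_force: [0.9, -0.2, 0.7]
grip_width: 0.993
```

Run:
```python
from h import *
plan(482.7,-100.9,-24.5,129.4,step=42)
```

```text
t 26.00 p [488.8 -90.7 -14.7] jawyaw 130.31 tilt [ 0.45 -0.22] F [ 0.9 -0.2  0.7] g 0.993 q [ 0.77  0.72 -0.8   2.06  0.81  0.7   1.71]
[[-11.3,9.7,-3.8,0.004,0.016,0.008]]
```

Emit:
{"op": "carry_out", "data": {
  "plan": [
    [-11.3,5,-3.8,0.004,0.016,0.008],
    [0,0,0,0,0,0],
    [0,0,0,0,0,0]
  ]
}}

```text
clock: 26.3
position: [0.4847, -0.0998, -0.0171]
tcp_rot: [0.666, 0.24, -0.238, -0.665]
ft_force: [-0.6, 0.0, 0.5]
grip_width: 0.999
```

Run:
```python
from h import *
plan(482.7,-100.9,-24.5,129.4,step=42)
look('w27')
```

```text
t 26.30 p [484.7 -99.8 -17.1] jawyaw 129.50 tilt [ 0.13 -0.15] F [-0.6  0.   0.5] g 0.999 q [ 0.78  0.72 -0.79  2.06  0.82  0.7   1.71]
[[-2.2,7.4,0.4,0.003,0.002,0.002]]
```

View pics/w27.png

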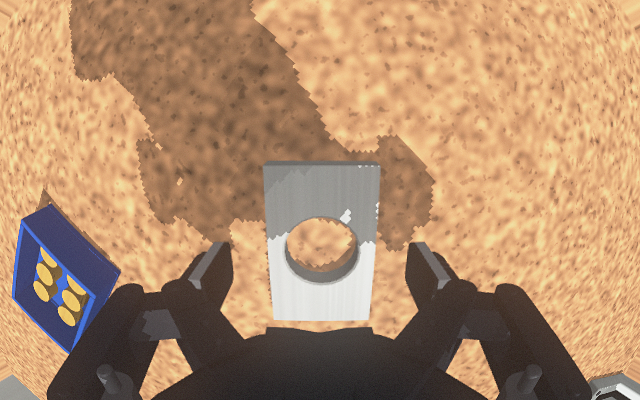

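Emit:
{"op": "carry_out", "data": {
  "plan": [
    [-2,5,0.4,0.002,0.002,0.002],
    [0,3,0,0,0,0],
    [0,0,0,0,0,0]
  ]
}}

```text
clock: 26.65
position: [0.4834, -0.1023, -0.0246]
tcp_rot: [0.667, 0.238, -0.237, -0.665]
ft_force: [0.0, -0.4, 0.2]
grip_width: 0.997
```

Emit:
{"op": "carry_out", "data": {
  "plan": [
    [0,0,0,0,0,0],
    [0,0,0,0,0,0],
    [0,0,0,0,0,0],
    [0,0,0,0,0,0],
    [0,0,0,0,0,0],
    [0,0,0,0,0,0]
  ],
  "claw": 40
}}

```text
clock: 27.25
position: [0.4853, -0.1013, -0.0219]
tcp_rot: [0.667, 0.239, -0.237, -0.664]
ft_force: [-0.3, 0.3, -3.2]
grip_width: 0.592
```

Run:
```python
from h import *
state();q,im=held('w28',25,45)
```

```text
t 27.25 p [ 485.3 -101.3  -21.9] jawyaw 129.34 tilt [ 0.11 -0.32] F [-0.3  0.3 -3.2] g 0.592 q [ 0.78  0.72 -0.78  2.06  0.83  0.69  1.7 ]
t 27.30 p [ 485.2 -101.4  -21.9] jawyaw 129.34 tilt [ 0.1  -0.31] F [ 0.8 -0.6 -3. ] g 0.588 q [ 0.78  0.73 -0.78  2.06  0.83  0.69  1.7 ]
top at TCP+34.6 2541
z -20 xmin [-43.2 -43.  -42.5]
z -10 xmin [-43.2 -43.  -42.6]
z 10 xmin [-43.1 -42.9 -42.6]
z 20 xmin [-42.7 -42.6 -42.1]
x -40 z [-26.  -25.7  25.4  25.7]
x -35 z [-26.2 -25.8  25.4  25.6]
x -30 z [-26.1 -25.8  24.9  25.1]
x -25 z [-25.9 -25.5  24.9  25.2]
x -20 z [-26.2 -25.9  25.1  25.3]
```

View pics/w28.png

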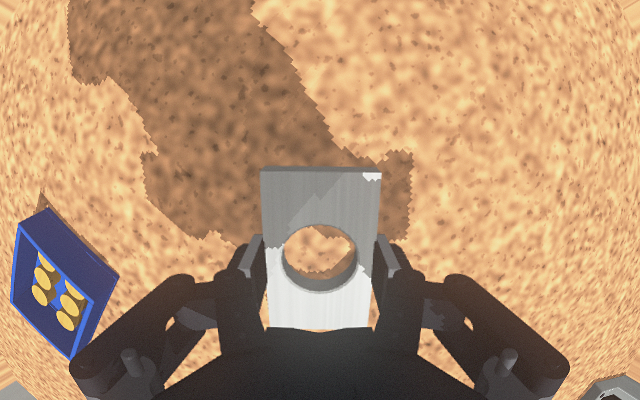

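Gripped at 50 mm opening. Lift slowly and check it's level.

Emit:
{"op": "carry_out", "data": {
  "plan": [
    [0,-10,0,0,0,0],
    [0,-20,0,0,0,0],
    [0,-25,0,0,0,0],
    [0,-25,0,0,0,0],
    [0,-30,0,0,0,0],
    [0,-30,0,0,0,0],
    [0,-15,0,0,0,0],
    [0,0,0,0,0,0]
  ]
}}

```text
clock: 28.1
position: [0.4809, -0.0997, 0.1386]
tcp_rot: [-0.665, -0.238, 0.24, 0.666]
ft_force: [0.0, 0.8, -2.9]
grip_width: 0.594
```

Run:
```python
from h import *
state();q,im=held('w29',25,45)
t=q[(abs(-q[:,1]-34.6)<4)&(q[:,0]<0)&(q[:,0]>-42)&(abs(q[:,2])<24)]
A=np.c_[t[:,0],t[:,2],np.ones(len(t))];c,*_=np.linalg.lstsq(A,-t[:,1],rcond=None);print('plane slope deg',np.degrees(c[:2]),c[2])
plan(475.5,344.5,145,113.8,step=42)
```

```text
t 28.10 p [480.9 -99.7 138.6] jawyaw 129.46 tilt [-0.16  0.09] F [ 0.   0.8 -2.9] g 0.594 q [ 1.    0.49 -1.05  1.99  0.52  0.96  1.95]
t 28.15 p [480.3 -99.8 137.6] jawyaw 129.45 tilt [-0.2   0.15] F [ 0.4 -0.1 -2.2] g 0.591 q [ 1.    0.49 -1.05  2.    0.52  0.96  1.95]
top at TCP+35.5 2459
z -20 xmin [-43.  -42.7 -42.1]
z -10 xmin [-43.  -42.9 -42.5]
z 10 xmin [-42.7 -42.6 -42.1]
z 20 xmin [-42.2 -42.  -41.4]
x -40 z [-26.2 -26.1  25.1  25.3]
x -35 z [-26.5 -26.1  25.1  25.5]
x -30 z [-26.6 -26.3  24.7  24.8]
x -25 z [-26.  -25.9  24.7  24.8]
x -20 z [-26.2 -26.   24.8  25.1]
plane slope deg [-0.13439007  0.25097783] 35.417704104872946
t 28.15 p [480.3 -99.8 137.6] jawyaw 129.45 tilt [-0.2   0.15] F [ 0.4 -0.1 -2.2] g 0.591 q [ 1.    0.49 -1.05  2.    0.52  0.96  1.95]
[[25.3,-0.7,31.5,0,0.025,0],[24.5,-0.7,32.1,0,0.025,0],[23.7,-0.7,32.7,0,0.025,0],[22.9,-0.7,33.3,0,0.025,0],[22.1,-0.7,33.8,0,0.025,0],[21.2,-0.7,34.4,0,0.025,0],[20.4,-0.7,34.9,0,0.025,0],[19.5,-0.7,35.4,0,0.025,0]]
[[18.6,-0.7,35.8,0,0.025,0],[17.7,-0.7,36.3,0,0.025,0],[16.8,-0.7,36.7,0,0.025,0]]
```

View pics/w29.png

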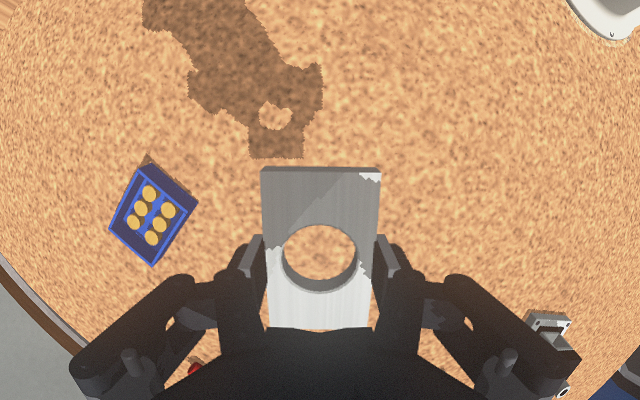

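Emit:
{"op": "carry_out", "data": {
  "plan": [
    [25.3,-0.7,31.5,0,0.025,0],
    [24.5,-0.7,32.1,0,0.025,0],
    [23.7,-0.7,32.7,0,0.025,0],
    [22.9,-0.7,33.3,0,0.025,0],
    [22.1,-0.7,33.8,0,0.025,0],
    [21.2,-0.7,34.4,0,0.025,0],
    [20.4,-0.7,34.9,0,0.025,0],
    [19.5,-0.7,35.4,0,0.025,0]
  ]
}}

```text
clock: 28.95
position: [0.4731, 0.2214, 0.1288]
tcp_rot: [0.688, 0.153, -0.17, -0.688]
ft_force: [0.7, -0.5, -2.5]
grip_width: 0.593
```

Run:
```python
from h import *
plan(474.7,344.7,130,114.3,step=42)
```

```text
t 28.95 p [473.1 221.4 128.8] jawyaw 116.42 tilt [-1.39  0.31] F [ 0.7 -0.5 -2.5] g 0.593 q [ 0.26  0.55 -0.96  1.91  0.52  0.99  1.09]
[[18.8,-0.7,36.6,-0.002,0.012,-0.008],[18.3,-0.6,36.8,-0.002,0.012,-0.008],[17.9,-0.5,37,-0.002,0.012,-0.008]]
```

Emit:
{"op": "carry_out", "data": {
  "plan": [
    [18.8,-2,36.6,-0.002,0.012,-0.008],
    [18.3,-2,36.8,-0.002,0.012,-0.008],
    [11,0,20,-0.002,0.01,-0.008],
    [0,0,0,0,0,0],
    [0,0,0,0,0,0]
  ]
}}

```text
clock: 29.45
position: [0.4675, 0.3353, 0.1222]
tcp_rot: [0.691, 0.148, -0.157, -0.69]
ft_force: [0.7, -1.1, -1.9]
grip_width: 0.591
```

Run:
```python
from h import *
plan(474.7,344.7,118,114.3,step=42)
im,W=look('w30')
```

```text
t 29.45 p [467.5 335.3 122.2] jawyaw 114.98 tilt [-0.73  0.11] F [ 0.7 -1.1 -1.9] g 0.591 q [ 0.01  0.62 -0.91  1.8   0.57  1.02  0.88]
[[10.5,4.1,5.5,-0.002,0.012,-0.013]]
```

View pics/w30.png

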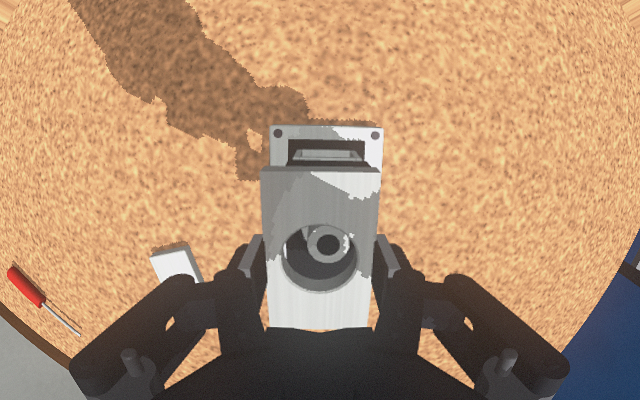

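The bushing shows through the window at (326,243). Correcting laterally, then lowering to just above the neck.

Emit:
{"op": "carry_out", "data": {
  "plan": [
    [10.5,6,5.5,-0.002,0.012,-0.013],
    [0,6,0,0,0,0],
    [0,0,0,0,0,0],
    [0,0,0,0,0,0]
  ]
}}

```text
clock: 29.9
position: [0.4763, 0.3395, 0.1066]
tcp_rot: [0.693, 0.146, -0.147, -0.691]
ft_force: [-0.0, 0.2, -0.8]
grip_width: 0.588
```

Run:
```python
from h import *
plan(474.7,344.7,98,114.3,step=42)
q,im=held('w31',25,45)
W=np.load('pics/w31.npz')['W']
bush(im,W,.475,.344,.110,.119,.02)
```

```text
t 29.90 p [476.3 339.5 106.6] jawyaw 113.87 tilt [-0.15 -0.19] F [-0.   0.2 -0.8] g 0.588 q [-0.02  0.65 -0.88  1.79  0.59  0.99  0.84]
[[0.7,8.6,5.4,0.003,-0.008,-0.003]]
t 29.95 p [476.3 339.2 106.6] jawyaw 113.85 tilt [-0.16 -0.21] F [ 0.1  0.2 -2.2] g 0.593 q [-0.02  0.65 -0.88  1.79  0.59  0.99  0.84]
top at TCP+34.5 2475
z -20 xmin [-43.1 -42.8 -42.2]
z -10 xmin [-43.  -42.8 -42.5]
z 10 xmin [-42.9 -42.7 -42.4]
z 20 xmin [-42.5 -42.3 -41.7]
x -40 z [-25.7 -25.5  25.7  25.9]
x -35 z [-25.8 -25.4  25.7  26. ]
x -30 z [-26.1 -25.8  25.2  25.6]
x -25 z [-25.5 -25.3  25.1  25.5]
x -20 z [-25.6 -25.4  25.2  25.6]
circle [476.  344.1] 13.0 1258
```

View pics/w31.png

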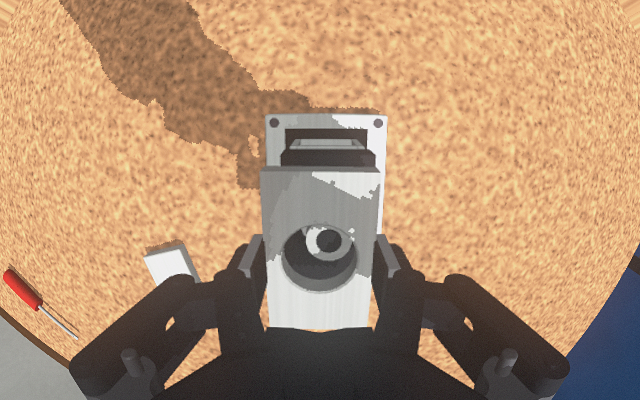

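Emit:
{"op": "carry_out", "data": {
  "plan": [
    [0.7,3,5.6,0.003,-0.006,-0.003],
    [0,2,0,0,0,0],
    [0,0,0,0,0,0]
  ]
}}

```text
clock: 30.25
position: [0.4752, 0.3444, 0.1016]
tcp_rot: [0.692, 0.148, -0.147, -0.691]
ft_force: [0.3, 0.4, -2.6]
grip_width: 0.59
```

Run:
```python
from h import *
plan(475,344.4,85,114.3,step=42)
q,im=held('w32',25,45)
```

```text
t 30.25 p [475.2 344.4 101.6] jawyaw 114.15 tilt [ 0.07 -0.04] F [ 0.3  0.4 -2.6] g 0.590 q [-0.03  0.66 -0.88  1.8   0.6   0.98  0.84]
[[-0.2,16.6,0.1,0.001,-0.003,0.001]]
t 30.30 p [475.1 344.6 101.8] jawyaw 114.16 tilt [ 0.08 -0.02] F [ 0.2  0.6 -2.6] g 0.590 q [-0.03  0.66 -0.88  1.79  0.6   0.98  0.84]
top at TCP+34.3 2601
z -20 xmin [-43.4 -43.1 -42.6]
z -10 xmin [-43.3 -43.1 -42.7]
z 10 xmin [-43.2 -43.  -42.6]
z 20 xmin [-42.7 -42.5 -41.9]
x -40 z [-26.3 -26.   25.2  25.5]
x -35 z [-26.3 -25.9  25.1  25.4]
x -30 z [-26.6 -26.2  24.8  25.2]
x -25 z [-26.  -25.7  24.6  25. ]
x -20 z [-26.3 -25.9  24.8  25.1]
```

View pics/w32.png

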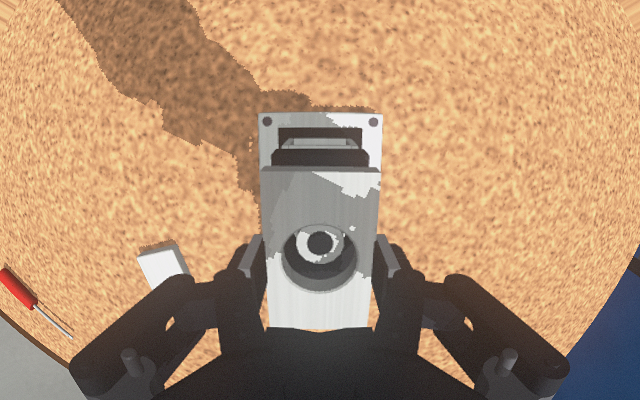

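The neck is centred left-right in the window; the vertical offset is perspective. Lowering.

Emit:
{"op": "carry_out", "data": {
  "plan": [
    [-0.2,8,0,0.001,-0.002,0.001],
    [0,8,0,0,0,0],
    [0,4,0,0,0,0],
    [0,0,0,0,0,0]
  ]
}}

```text
clock: 30.7
position: [0.4749, 0.3444, 0.0799]
tcp_rot: [-0.691, -0.149, 0.149, 0.691]
ft_force: [-0.5, -0.3, -3.5]
grip_width: 0.586
```

Run:
```python
from h import *
plan(475,344.4,72,114.3,step=42)
look('w33')
```

```text
t 30.70 p [474.9 344.4  79.9] jawyaw 114.29 tilt [0.01 0.03] F [-0.5 -0.3 -3.5] g 0.586 q [-0.04  0.68 -0.86  1.81  0.63  0.95  0.82]
[[0.1,7.9,0,0,0,0]]
```

View pics/w33.png

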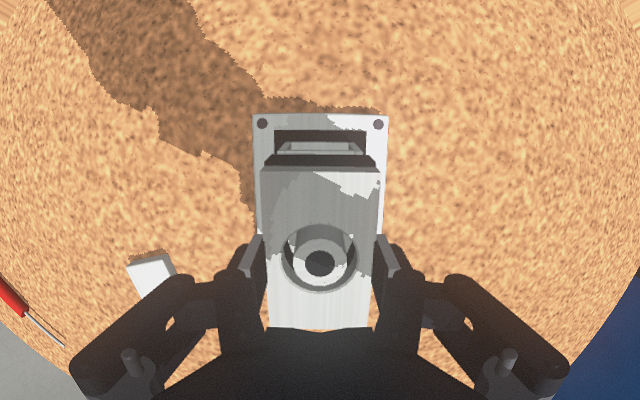

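Emit:
{"op": "carry_out", "data": {
  "plan": [
    [0.1,5,0,0,0,0],
    [0,3,0,0,0,0],
    [0,0,0,0,0,0]
  ]
}}

```text
clock: 31.05
position: [0.4752, 0.3448, 0.0717]
tcp_rot: [-0.691, -0.149, 0.149, 0.692]
ft_force: [0.6, -0.2, -3.3]
grip_width: 0.592
```

Run:
```python
from h import *
plan(475,344.4,68,114.3,step=42)
im,W=look('w34')
save('w34c',cv2.resize(im[100:340,230:410],None,fx=3.3,fy=2.5,interpolation=cv2.INTER_CUBIC)[:600])
```

```text
t 31.05 p [475.2 344.8  71.7] jawyaw 114.29 tilt [0.05 0.04] F [ 0.6 -0.2 -3.3] g 0.592 q [-0.05  0.69 -0.85  1.81  0.64  0.93  0.81]
[[-0.3,3.7,-0.3,-0.001,0,0.001]]
```

View pics/w34c.png

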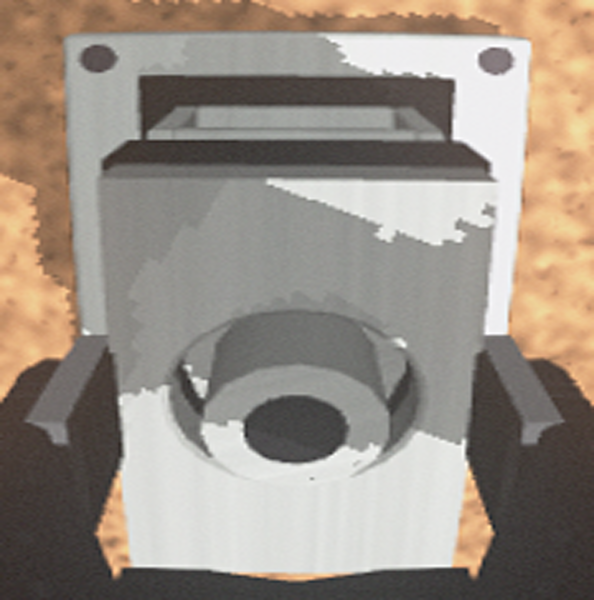

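The plate is around the neck and about 3 mm above the nest. Final lowering.

Emit:
{"op": "carry_out", "data": {
  "plan": [
    [-0.3,2.5,-0.2,0,0,0],
    [0,2,0,0,0,0],
    [0,1,0,0,0,0]
  ]
}}

```text
clock: 31.4
position: [0.4753, 0.3447, 0.0688]
tcp_rot: [0.692, 0.149, -0.148, -0.691]
ft_force: [-1.8, -2.8, 6.2]
grip_width: 0.588
```

Emit:
{"op": "carry_out", "data": {
  "plan": [
    [0,0,0,0,0,0],
    [0,0,0,0,0,0]
  ]
}}

```text
clock: 31.6
position: [0.4756, 0.345, 0.0693]
tcp_rot: [0.691, 0.15, -0.148, -0.691]
ft_force: [-0.0, -0.8, -2.7]
grip_width: 0.589
```

Emit:
{"op": "carry_out", "data": {
  "plan": [
    [0,0,0,0,0,0],
    [0,0,0,0,0,0],
    [0,0,0,0,0,0],
    [0,0,0,0,0,0],
    [0,0,0,0,0,0]
  ],
  "claw": 85
}}

```text
clock: 32.1
position: [0.4765, 0.3459, 0.07]
tcp_rot: [-0.691, -0.151, 0.147, 0.692]
ft_force: [-0.8, -0.9, 0.5]
grip_width: 0.995
```

Emit:
{"op": "carry_out", "data": {
  "plan": [
    [0,-20,0,0,0,0],
    [0,-40,0,0,0,0],
    [0,-30,0,0,0,0],
    [0,0,0,0,0,0],
    [0,0,0,0,0,0]
  ]
}}

```text
clock: 32.6
position: [0.4753, 0.3452, 0.1618]
tcp_rot: [-0.691, -0.15, 0.148, 0.691]
ft_force: [0.5, -0.5, -0.8]
grip_width: 0.995
```

Run:
```python
from h import *
s,r=state()
for n in ('wrist','side','scene'):
    im,W=look(n+'35',n); print(n)
    print('plate');rect(W,.0995,.108,.4746,.3446); bush(im,W,.4746,.344,.111,.121)
    P=W.reshape(-1,3);t=P[(P[:,2]>.099)&(P[:,2]<.108)&(np.hypot(P[:,0]-.4746,P[:,1]-.344)<.06)]
    c,*_=np.linalg.lstsq(np.c_[t[:,:2]-[.4746,.344],np.ones(len(t))],t[:,2],rcond=None);print('tilt deg',np.degrees(c[:2]),c[2])
    if n=='wrist':
        for z in ((.083,.093),(.059,.069),(.014,.024)): rect(W,*z,.4746,.3446,.09)
    blobs(W)
save('s35c',cv2.resize(np.load('pics/side35.npz')['im'][270:400,250:440],None,fx=4,fy=4))
```

```text
t 32.60 p [475.3 345.2 161.8] jawyaw 114.30 tilt [ 0.14 -0.02] F [ 0.5 -0.5 -0.8] g 0.995 q [ 0.01  0.59 -0.94  1.75  0.53  1.08  0.89]
wrist
plate
5861 z 103.1 [475.3 344.4] [85.6 52.8] ang 23.5
circle [475.  344.2] 13.3 989
tilt deg [-0.04855748  0.08386306] 0.10308990855400225
736 z 89.4 [474.3 343.9] [85.4 56.7] ang 23.8
205 z 67.0 [434.7 326.1] [ 2.4 49. ] ang 23.8
4752 z 19.3 [474.5 344.1] [129.5 100.7] ang 24.0
px [319. 151.] 5234 ztop 23.2 ctr [474.3 344.1] size [128.   99.3] ang 23.8
px [182. 246.] 1373 ztop 15.8 ctr [627.1 237.1] size [62.9 50.8] ang 38.5
px [ 46. 277.] 685 ztop 24.6 ctr [814.6 -25.2] size [84.5 19.7] ang 78.4
side
plate
1478 z 103.2 [474.7 344.5] [85.3 53.3] ang 23.8
circle [474.7 344.4] 13.3 277
tilt deg [ 0.06404999 -0.34373495] 0.10316091305326826
px [304. 149.] 734 ztop 30.1 ctr [ 627.7 -217.8] size [73.7 90.4] ang 89.1
px [205. 197.] 443 ztop 25.9 ctr [815.2 -25. ] size [84.7 20. ] ang 80.5
px [263. 299.] 971 ztop 16.5 ctr [628.  238.3] size [65.6 51.3] ang 39.6
px [345. 378.] 3475 ztop 66.9 ctr [478.1 366.7] size [ 47.6 101.5] ang 80.3
scene
plate
659 z 104.0 [474.9 344.3] [88.3 52.7] ang 23.8
circle [475.9 344.6] 13.6 111
tilt deg [-0.42821178 -0.19877559] 0.1038781611687267
px [238. 193.] 738 ztop 30.7 ctr [ 628.  -217.8] size [73.5 91.5] ang 88.2
px [452. 274.] 1746 ztop 66.5 ctr [495.2 332.5] size [100.9  46.9] ang 58.0
px [235. 281.] 512 ztop 26.3 ctr [816.5 -26.2] size [83.9 20. ] ang 80.3
px [377. 287.] 639 ztop 17.3 ctr [628.6 237.9] size [66.9 50. ] ang 39.3
```

View pics/wrist35.png

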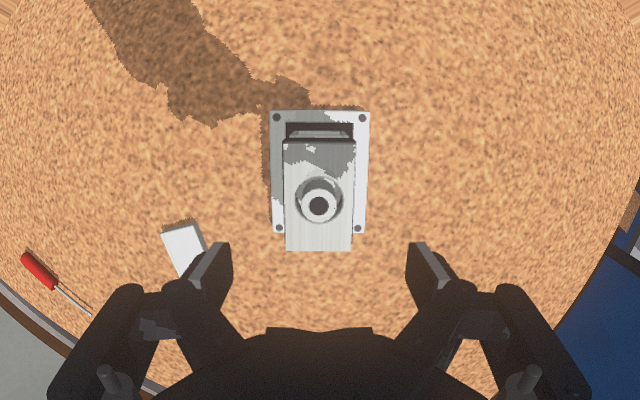

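View pics/s35c.png

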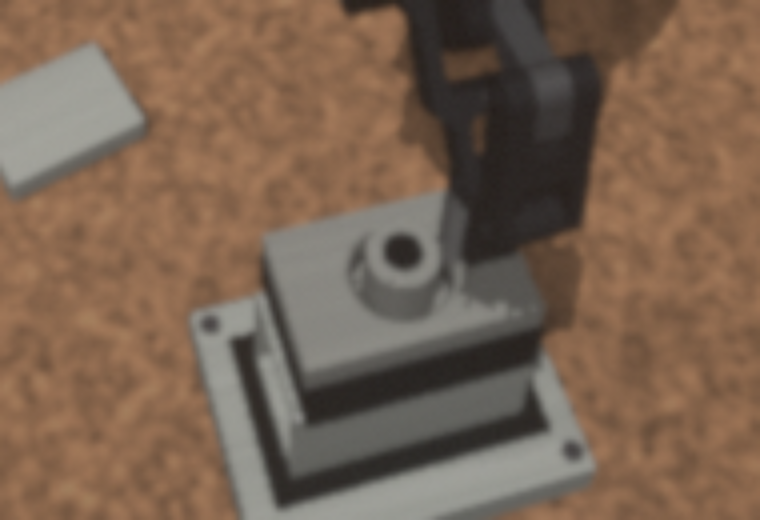

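The stack is complete and level: plate top at 103 mm, centred within 1 mm and square within 0.3°. The gripper is clear of it, and the low riser and tray haven't moved. Handing in.

Run:
```python
from h import *
state();print(job_done())
```

```text
t 32.75 p [474.7 345.  160.7] jawyaw 114.32 tilt [ 0.04 -0.01] F [ 0.2 -0.4 -0.1] g 0.995 q [ 0.01  0.59 -0.94  1.75  0.53  1.08  0.89]
the job is handed in; nothing more can be done
None
```

I built the fixture in the order asked: riser on the pad, nest on the riser, bushing in the pocket, hold-down plate around the neck. Each piece was let go before I fetched the next. I handed the job in at 32.8 s, with the gripper open and about 80 mm above the stack.

**Last checks:**
- **Riser:** its centre is within about 0.5 mm of the stage centre and it is square within 0.2° (measured just after it was placed).
- **Nest:** within about 0.5 mm of the stage centre and square within 0.3°, with its top at 91 mm.
- **Bushing:** seated in the pocket, within about 1 mm of the nest's centre.
- **Plate:** flat on the nest with its top at 103 mm, within 1 mm of the nest's centre and square within 0.3°.
- **Bystanders:** the low riser and the parts tray are where they started.

**What disagreed:**
- **Fingertip geometry:** both the wrist and side cameras put the fingertips about 30 mm further back than the stated 8 mm overhang.
- **First grasp:** because of that, my first try at the riser closed on its top. The arm was pushed up about 13 mm, but the riser did not move. The force reading was near zero after the move, but I have no reading from during the push.
- **Afterwards:** I worked from the measured tip positions for every later grasp. The contact forces I read when setting pieces down were about 15 N or less.
- **Scene camera:** its heights read about 1–2 mm higher than those of the other two cameras.

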